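# Face the sealant tin to the front of its stand

### The arm

A 7-joint arm with a two-finger parallel gripper is mounted at the origin on the work surface. World frame = base frame: x ahead of the robot, y to its left, z up, the work surface at z = 0. Lengths are in m, angles in rad, forces in N, time in s.
With the tool pointing down it reaches from about 0.4 to 0.875 m from the base axis. Payload 19.3 kg.
Tool frame: the origin (TCP) lies midway between the tips of the shut fingers; the grasp point (between the pads) lies 19 mm behind it (arm.pinch_z is the distance from the TCP to the grasp point, in m); z points along the fingers, x is the direction in which the jaws open and shut, and the axes are right-handed (so a half turn about z gives the same grasp; the last joint's range is limited). The gripper opens to 85 mm and grips with 20 to 120 N. Pads are 22 mm wide; open, the fingers measure 114 mm over their backs; the gripper's body (76 mm by 85 mm) begins 54 mm behind the grasp point. The pads swing forward as they close: fully open they stand 13 mm farther back than shut.
Start: joints at [-1.343, 0.521, -0.036, 1.599, 0.021, 1.021, -0.113], TCP at [0.183, 0.597, 0.231] pointing down, gripper open.
Joint ranges: [-2.91, 2.91], [-0.3, 2.13], [-1.5, 1.42], [0.17, 2.43], [-1.26, 4.41], [0.16, 1.93], [-2.52, 2.52]. Speed limits (rad/s): [1.89, 1.89, 2.39, 2.39, 3.01, 3.01, 3.01].

### API

Orientations are given as a unit quaternion [w, x, y, z].
In Python, from cell import status, imaging, arm gives the robot as it stands.
- The arm moves only by the tool send_rows, never from a script. Its argument "targets" is a list of rows, each an object of numbers: "x", "y", "z": the shift along the tool's x, y, z in cm; "ax", "ay", "az": the turn, a rotation vector about the tool's x, y, z in rad. A call has exactly 5 rows; each row shifts and turns the pose as measured when the row begins, along the tool's axes as they then stand; what a row does not reach is not made up. A row lasts 1/12 s, in which the tool goes at most 41.7 mm and 7.16 degrees, less where a joint would pass 70% of its speed; a pose out of reach is approached as far as the arm can. A call is refused whole if a number of a shift passes 4.17 or a number of a turn 0.125, either way. A call with a gripper value outside its range is refused whole. "claw" is the closure, from 0 (fully open) to 1 (shut), set as the call begins (left out, the last holds). The fingers move at their own pace and stop on an object; "grip_force" is the grip in N (left out, the last holds). Time passes only in rows, so rows that do not move let the fingers close, or fill a call up. It gives the time, the measured TCP pose, the force and the opening at its end, in the units of the state.
- status.observe(): the state, without advancing time (a new reading comes with each control period).
- imaging.grab_frame(name): name is "scene" or "top" or "wrist"; returns (picture, depth): 400x640x3 uint8, red, green, blue; 400x640 float32, m along the optical axis (not along the pixel's ray), 0 where there is no reading.
- imaging.get_calibration(name): a dict with "fovy" (degrees; the focal length in pixels is half the picture's height over the tangent of half this angle, whatever the lens; pixels are square), "cx", "cy" (the principal point, pixels), "extrinsics" (4x4, takes a point from camera to world coordinates); the wrist camera has in their place "T_tool_cam" (4x4, takes a point from camera to tool coordinates, whose origin is the TCP and whose axes are the tool frame's). Camera axes: x right, y up, looking along -z (the intrinsics and any distortion apply to the point x, -y, -z); pixel columns grow to the right and rows downward; lengths in m; the calibration is good to about 2 mm. A picture is of the moment at which its call begins: read the wrist's pose just before it. get_calibration takes no time and is no camera call.
- arm.finish_job(): hands the job in, once; it reports no verdict.
The state is a dict: "clock": time; "joint_pos": joint angles; "qvel": joint speeds; "joint_efforts": joint torques, N m; "eef_pos": TCP position; "ee_rot": TCP orientation; "ft_force": force on the tool from outside, world axes, zero at the start; "torque": the same for the moment, N m; "width": finger opening in m.
Only numpy, scipy, OpenCV 4.12 (cv2) and the standard library are available. Lean on these libraries where they do the work, as an engineer would, in place of code of your own. Each camera call takes 0.05 s, during which the arm holds its last target. There are 200 camera calls.

### The job

Make the wide tin's label readable from the front of its stand (the end with the raised metal lip, the far side from the robot). The tall spray can on the front mat hides it, so swap the spray can and the short pot, each left upright and centred on the other's round mat, and roll the tin round by its edge with a fingertip until its label faces squarely to the front. The tin stays standing in its swivel plate, and nothing else on the bench may be knocked over or shifted from its place.

Things in the scene. Friction and masses are not known exactly. Their poses are not given: they have to be found in the camera images.
- stand: Fixed flat steel base plate, 310 mm (its x) by 130 mm (its y), 10 mm thick; origin at the centre of its underside on the bench. Its +x axis points to its front, the end with the raised aluminium lip (20 mm high, 153 mm from the centre). A round rubber mat lies 110 mm before and one 110 mm behind the centre.
- swivel_axis (a point): Centre of the top of the aluminium swivel plate in the middle of the stand, 20 mm above the bench. The plate, 116 mm across with a low rim (25 mm above the bench, 2 mm play round the tin), turns about the vertical either way without end, against a slight bearing friction of about 0.04 N m, and stays where it is left.
- front_mat (a point): Centre of the top face of the front round rubber mat (76 mm across, top 13 mm above the bench), 110 mm from the stand's origin along its +x. The spray can starts here, the pot belongs here.
- back_mat (a point): Centre of the top face of the back round rubber mat (same size and height), 110 mm from the stand's origin along its -x. The pot starts here, the spray can belongs here.
- tin: Wide plain metal tin, 100 mm diameter (too wide to grip), 95 mm high, about 0.75 kg, standing loose in the swivel plate, its flat lid 115 mm above the bench. Origin at the centre of its underside, z up; +x points out through the middle of its paper label. Fingertips pressed on the lid with 5 to 15 N, about 34 mm from its centre, and moved round in a circle turn tin and plate by friction.
- tin_label (a point): Middle of the label on the tin's side, 50 mm from its axis along the tin's +x, 50 mm above its underside. A strip of white paper, 16 mm wide, runs from the label up over the rim onto the lid, so the label's side shows from above.
- spray_can: Tall aluminium spray can with white cap: body 52 mm diameter and 148 mm high, then a cap 40 mm diameter, 178 mm high in all, about 0.25 kg. Origin at the centre of its underside, z up. It rises 76 mm above the tin's lid, so it is in the way of a gripper that works on the lid close by.
- pot: Short grey plastic pot with white screw lid, 55 mm diameter (54 mm below the lid), 70 mm high, about 0.2 kg. Origin at the centre of its underside, z up.
- valve: Bystander: brass ball valve lying along its x, with steel lever; 50 mm high, within 48 mm of its origin (centre of underside).
- tape_roll: Bystander: white tape roll lying flat, 56 mm diameter, 19 mm high; origin at the centre of its underside.
- coupling: Bystander: upright copper coupling, 36 mm diameter, 34 mm high; origin at the centre of its underside.
- gauge: Bystander: round pressure gauge lying flat, 62 mm diameter, 22 mm high, with a stub reaching 46 mm from the origin (centre of underside) along its -x.
- wrench: Bystander: flat open wrench, 170 mm long along its x, under 40 mm wide, under 20 mm high; origin at its middle.
- fitting_box: Bystander: cardboard box 85 mm (its x) by 60 mm by 50 mm high, 0.45 kg; origin at the centre of its underside.
Things that resemble listed ones, but are neither listed nor needed, are in the scene too. Of the things like the spray_can, leave any that is red; of the rest the larger one is meant.

How it is judged:
By the outcome, as a careful person would: the job done as asked, in the order asked, and still so for the second after the job is handed in, with the robot touching nothing.
It also fails if it takes over 72 s, if anything falls off the work surface, if the arm or the gripper's body presses on something with over 40 N, if the wrist force passes 120 N, or if a joint passes its speed limit or range.

## Working session

There is one attempt and no reset: what is moved stays moved. The work goes in short steps, Python scripts to look and compute and a tool call to move; the robot and the scene stay as the last step left them, time stands still between calls to the robot, and variables do not carry over. Pictures are saved under pics/ and viewed, about 8 in all and at most 12, crops included, and the job is handed in when it is done.

Besides the shell and the picture viewer there is one more tool, called after "Request:" as name(argument=value, ...) on one line, values as JSON. send_rows: Moves the arm, as the interface text tells. Its arguments: {"type":"object","properties":{"targets":{"type":"array"},"claw":{"type":"number"},"grip_force":{"type":"number"}},"required":["targets"]}

```bash
ls; mkdir -p pics
python3 - <<'E'
from cell import status, imaging, arm
import cv2,numpy as np
s=status.observe();print(s)
for n in("scene","top"):
    p,d=imaging.grab_frame(n);cv2.imwrite(f"pics/{n}0.png",p[:,:,::-1]);np.save(f"pics/{n}0.npy",d)
    print(n,imaging.get_calibration(n))
print(imaging.get_calibration("wrist"))
E
```

```text
pics
{'clock': 0.0, 'joint_pos': array([-1.34320435,  0.52201014, -0.03634803,  1.59999129,  0.02124251,
        1.02110695, -0.11280759]), 'qvel': array([-5.34786388e-04, -7.29420811e-05, -1.48104749e-03, -1.22173543e-03,
       -8.38698568e-04,  1.66962217e-03, -4.06269043e-04]), 'joint_efforts': array([ 7.54991197e-04, -9.27109909e+01,  1.98018260e+00, -3.69936669e+01,
        1.78427179e-02,  8.17448512e-03, -1.28004990e-05]), 'eef_pos': array([0.18331861, 0.59716292, 0.23073391]), 'ee_rot': array([ 3.77041120e-04,  8.04172992e-01,  5.94395053e-01, -4.20467602e-04]), 'ft_force': array([ 0.03903082, -0.63814741,  0.06344644]), 'torque': array([-0.00017354,  0.0487305 ,  0.01480336]), 'width': 0.08535754970443549}
scene {'fovy': 48.896758988287, 'cx': 329.9371347902329, 'cy': 198.11106103386408, 'extrinsics': array([[-0.89880858, -0.31344073,  0.30642788,  0.95852903],
       [ 0.43781937, -0.60783211,  0.66246082,  0.73602306],
       [-0.0213855 ,  0.72958552,  0.68355514,  0.79299867],
       [ 0.        ,  0.        ,  0.        ,  1.        ]])}
top {'fovy': 53.53562330795979, 'cx': 319.0176844388523, 'cy': 202.85203249292638, 'extrinsics': array([[ 1.02135893e-02,  9.90336409e-01, -1.38309360e-01,
         4.60551893e-01],
       [-9.99945714e-01,  1.04005926e-02,  6.29391258e-04,
         2.98680059e-02],
       [ 2.06180839e-03,  1.38295424e-01,  9.90388876e-01,
         1.00951824e+00],
       [ 0.00000000e+00,  0.00000000e+00,  0.00000000e+00,
         1.00000000e+00]])}
{'fovy': 71.94494266013393, 'cx': 316.58812045029543, 'cy': 198.59399936525324, 'T_tool_cam': array([[ 9.99999818e-01, -4.85847881e-05, -6.02106230e-04,
         8.69216452e-06],
       [-2.43729154e-04, -9.44474998e-01, -3.28583199e-01,
        -8.46546142e-02],
       [-5.52710135e-04,  3.28583286e-01, -9.44474837e-01,
        -1.42016889e-01],
       [ 0.00000000e+00,  0.00000000e+00,  0.00000000e+00,
         1.00000000e+00]])}
```

View pics/scene0.png

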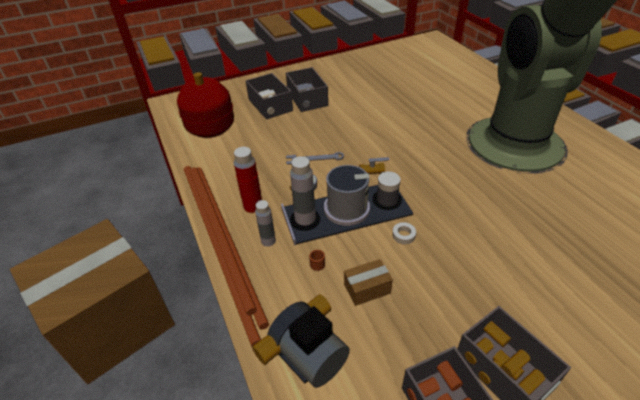

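View pics/top0.png

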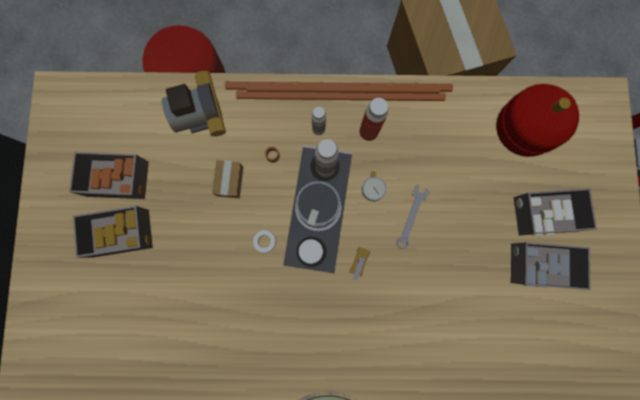

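Spray-can-like things (top picture): the red one at (376,118), the small aluminium one at (319,119), and the large aluminium one at (327,158) on the front mat. I choose the large one. The stand runs from (328,150) to (310,270), and the tin is at (319,206) with its paper strip at about (313,216).

```bash
cat > h.py <<'E'
import numpy as np
from scipy.spatial.transform import Rotation as R
from cell import status, imaging
def cloud(n,d,pose=None):
    c=imaging.get_calibration(n); f=200/np.tan(np.radians(c["fovy"])/2)
    v,u=np.mgrid[:400,:640]
    P=np.stack([(u-c["cx"])/f*d,-(v-c["cy"])/f*d,-d],-1)
    if n=="wrist":
        T=np.eye(4);q=pose["ee_rot"];T[:3,:3]=R.from_quat(q[[1,2,3,0]]).as_matrix();T[:3,3]=pose["eef_pos"];T=T@c["T_tool_cam"]
    else: T=c["extrinsics"]
    return P@T[:3,:3].T+T[:3,3]
def circ(xy):
    A=np.c_[2*xy,np.ones(len(xy))];s=np.linalg.lstsq(A,(xy**2).sum(1),rcond=None)[0]
    return s[:2],np.sqrt(s[2]+s[:2]@s[:2])
E
python3 - <<'E'
from h import *
import cv2
p=cv2.imread("pics/top0.png");d=np.load("pics/top0.npy");W=cloud("top",d);np.save("pics/W.npy",W)
for n,uv in dict(can=(327,148),tin=(322,204),pot=(311,251),strip=(313,216),bench=(400,300),stand=(300,240),lip=(330,150),tape=(264,250),valve=(360,262),box=(227,178),coup=(272,160)).items(): print(n,W[uv[1],uv[0]].round(4))
Z=W[...,2]
def blob(u0,u1,v0,v1,z0,z1):
    m=np.zeros_like(Z,bool);m[v0:v1,u0:u1]=True;m&=(Z>z0)&(Z<z1);return W[m]
for n,b in dict(can=(310,345,135,165,.18,.2),tin=(290,345,180,235,.108,.122),pot=(290,335,235,270,.076,.09)).items():
    q=blob(*b);print(n,len(q),q.mean(0).round(4),np.ptp(q[:,:2],axis=0).round(4),cv2.minEnclosingCircle(q[:,:2].astype(np.float32)))
q=blob(280,355,140,275,.006,.0145);r=cv2.minAreaRect(q[:,:2].astype(np.float32));print(len(q),r)
cv2.imwrite("pics/c1.png",cv2.resize(p[130:285,210:410],None,fx=4,fy=4,interpolation=2)[:600])
E
```

```text
can [0.6925 0.0136 0.1918]
tin [0.5833 0.0225 0.1119]
pot [0.477  0.0468 0.0801]
strip [0.5552 0.0426 0.1155]
bench [ 0.3599 -0.1744  0.0013]
stand [0.5055 0.0761 0.0087]
lip [0.6893 0.0071 0.1879]
tape [0.4793 0.1644 0.0199]
valve [ 0.4526 -0.0702  0.0509]
box [0.6541 0.2567 0.0496]
coup [0.7067 0.1499 0.0257]
can 280 [0.693  0.013  0.1902] [0.0393 0.0384] ((0.6942681074142456, 0.012819630093872547), 0.020166514441370964)
tin 1536 [0.586  0.0316 0.1153] [0.0999 0.1006] ((0.5862076282501221, 0.031797219067811966), 0.051113687455654144)
pot 434 [0.4779 0.0473 0.0827] [0.0532 0.0534] ((0.4778105914592743, 0.0474899522960186), 0.027358917519450188)
3196 ((0.5980198383331299, 0.03234151750802994), (0.13595271110534668, 0.3303426504135132), 81.75262451171875)
```

View pics/c1.png

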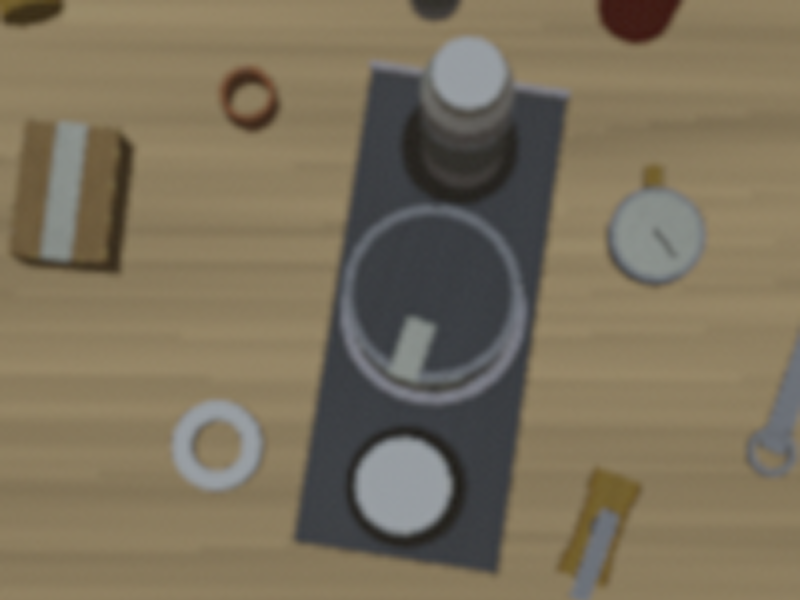

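The crop confirms it: the large aluminium can with the white cap is at crop (468,72), on the front mat beside the lip, and the pot is at (403,485). The paper strip runs (423,322)→(405,378), so the label faces back and left. Starting with the pot.

```bash
cat > go.py <<'E'
# go.py x y z yawdeg : what remains, in tool axes (cm, rad)
import sys
from h import *
s=status.observe();q=s["ee_rot"];Rm=R.from_quat(q[[1,2,3,0]])
t=np.array(list(map(float,sys.argv[1:4])));yaw=np.radians(float(sys.argv[4]))
T=R.from_matrix(np.c_[[np.cos(yaw),np.sin(yaw),0],[np.sin(yaw),-np.cos(yaw),0],[0,0,-1]])
print("t",s["clock"].round(2),"pos",s["eef_pos"].round(4),"w",round(s["width"],4),"F",s["ft_force"].round(1),"j7",s["joint_pos"][6].round(2))
print("now-axes cm",(Rm.inv().apply(t-s["eef_pos"])*100).round(2),"goal-axes cm",(T.inv().apply(t-s["eef_pos"])*100).round(2),"turn",(Rm.inv()*T).as_rotvec().round(3))
E
python3 go.py .4775 .0475 .23 81.3
```

```text
Traceback (most recent call last):
  File "go.py", line 7, in <module>
    print("t",s["clock"].round(2),"pos",s["eef_pos"].round(4),"w",round(s["width"],4),"F",s["ft_force"].round(1),"j7",s["joint_pos"][6].round(2))
              ^^^^^^^^^^^^^^^^
AttributeError: 'float' object has no attribute 'round'
```

Request:
send_rows(targets=[{"x":-2.9,"y":2.9,"az":-0.073},{"x":-2.9,"y":2.9,"az":-0.073},{"x":-3.0,"y":2.6},{"x":-3.2,"y":2.4},{"x":-3.2,"y":2.4}], claw=0, grip_force=30)

```text
invalid input
```

Request:
send_rows(targets=[{"x":-3.2,"y":2.4},{"x":-3.2,"y":2.4},{"x":-3.2,"y":2.4},{"x":-3.2,"y":2.4},{"x":-3.2,"y":2.4}])

```text
invalid input
```

```bash
python3 go.py .4775 .0475 .23 81.3
```

```text
Traceback (most recent call last):
  File "go.py", line 7, in <module>
    print("t",s["clock"].round(2),"pos",s["eef_pos"].round(4),"w",round(s["width"],4),"F",s["ft_force"].round(1),"j7",s["joint_pos"][6].round(2))
              ^^^^^^^^^^^^^^^^
AttributeError: 'float' object has no attribute 'round'
```

Request:
send_rows(targets=[{"x":-2.9,"y":2.9,"z":0,"ax":0,"ay":0,"az":-0.073},{"x":-2.9,"y":2.9,"z":0,"ax":0,"ay":0,"az":-0.073},{"x":-3.0,"y":2.6,"z":0,"ax":0,"ay":0,"az":0},{"x":-3.2,"y":2.4,"z":0,"ax":0,"ay":0,"az":0},{"x":-3.2,"y":2.4,"z":0,"ax":0,"ay":0,"az":0}], claw=0, grip_force=30)

```text
clock: 0.52
eef_pos: [0.2804, 0.4218, 0.2275]
ee_rot: [-0.001, 0.752, 0.659, -0.002]
ft_force: [1.5, 1.0, -0.1]
width: 0.0855
```

```bash
sed -i 's/s\["clock"\].round(2)/round(s["clock"],2)/' go.py; python3 go.py .4775 .0475 .23 81.3
```

```text
t 0.52 pos [0.2804 0.4218 0.2275] w 0.0855 F [ 1.5  1.  -0.1] j7 0.32
now-axes cm [-34.51  24.46  -0.26] goal-axes cm [-34.02  25.14  -0.25] turn [-0.004  0.002  0.02 ]
```

Request:
send_rows(targets=[{"x":-3.2,"y":2.3,"z":0,"ax":0,"ay":0,"az":0.02},{"x":-3.2,"y":2.4,"z":0,"ax":0,"ay":0,"az":0},{"x":-3.2,"y":2.4,"z":0,"ax":0,"ay":0,"az":0},{"x":-3.2,"y":2.4,"z":0,"ax":0,"ay":0,"az":0},{"x":-3.2,"y":2.4,"z":0,"ax":0,"ay":0,"az":0}])

```text
clock: 0.93
eef_pos: [0.376, 0.2371, 0.2271]
ee_rot: [-0.001, 0.759, 0.651, -0.003]
ft_force: [1.0, 0.9, 0.7]
width: 0.0857
```

Request:
send_rows(targets=[{"x":-3.2,"y":2.4,"z":0,"ax":0,"ay":0,"az":0},{"x":-3.2,"y":2.4,"z":0,"ax":0,"ay":0,"az":0},{"x":-3.2,"y":2.4,"z":0,"ax":0,"ay":0,"az":0},{"x":-3.2,"y":2.4,"z":0,"ax":0,"ay":0,"az":0},{"x":-2.0,"y":1.5,"z":0,"ax":0,"ay":0,"az":0}])

```text
clock: 1.35
eef_pos: [0.4654, 0.0631, 0.2274]
ee_rot: [-0.0, 0.76, 0.65, -0.002]
ft_force: [0.1, 0.1, 0.3]
width: 0.0854
```

```bash
python3 go.py .4775 .0475 .23 81.3
```

```text
t 1.35 pos [0.4654 0.0631 0.2274] w 0.0854 F [0.1 0.1 0.3] j7 1.21
now-axes cm [-1.35  1.44 -0.26] goal-axes cm [-1.36  1.43 -0.26] turn [-0.003  0.003 -0.003]
```

Request:
send_rows(targets=[{"x":-1.4,"y":1.4,"z":-0.3,"ax":0,"ay":0,"az":0},{"x":0,"y":0,"z":0,"ax":0,"ay":0,"az":0},{"x":0,"y":0,"z":0,"ax":0,"ay":0,"az":0},{"x":0,"y":0,"z":0,"ax":0,"ay":0,"az":0},{"x":0,"y":0,"z":0,"ax":0,"ay":0,"az":0}])

```text
clock: 1.77
eef_pos: [0.4783, 0.0403, 0.2296]
ee_rot: [-0.0, 0.762, 0.647, -0.003]
ft_force: [-0.7, -0.7, -0.2]
width: 0.0857
```

```bash
cat > look.py <<'E'
import sys,cv2
from h import *
s=status.observe();p,d=imaging.grab_frame("wrist");W=cloud("wrist",d,s);np.save("pics/Ww.npy",W)
cv2.imwrite(f"pics/{sys.argv[1]}.png",p[:,:,::-1])
for a in sys.argv[2:]:
    x,y,r,z0,z1=map(float,a.split(","))
    q=W[(d>0)&(np.hypot(W[...,0]-x,W[...,1]-y)<r)&(W[...,2]>z0)&(W[...,2]<z1)]
    if len(q)<20: print(a,"few",len(q));continue
    print(a,len(q),"mean",q.mean(0).round(4),"zmed",np.median(q[:,2]).round(4),"circle",cv2.minEnclosingCircle(q[:,:2].astype(np.float32)))
E
python3 look.py w1 .4775 .0475,.05 2>/dev/null; python3 look.py w1 .4775,.0475,.04,.074,.09 .586,.031,.06,.108,.122 .6945,.0135,.03,.18,.2; python3 go.py .4775 .0475 .23 81.3
```

```text
.4775,.0475,.04,.074,.09 1910 mean [0.4766 0.0474 0.0822] zmed 0.0823 circle ((0.47800710797309875, 0.04741031676530838), 0.027438079938292503)
.586,.031,.06,.108,.122 5651 mean [0.5828 0.0321 0.1147] zmed 0.1148 circle ((0.5865268111228943, 0.032377175986766815), 0.05202706158161163)
.6945,.0135,.03,.18,.2 few 0
t 1.87 pos [0.4784 0.0406 0.2297] w 0.0856 F [-1.   0.7  0.2] j7 1.26
now-axes cm [ 0.67 -0.2  -0.03] goal-axes cm [ 0.67 -0.19 -0.03] turn [-0.004  0.005 -0.011]
```

View pics/w1.png

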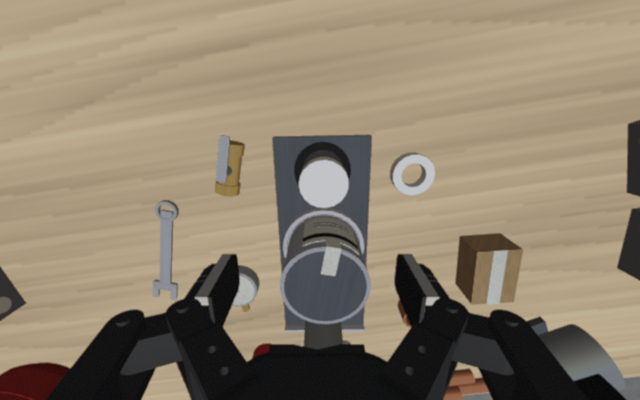

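Request:
send_rows(targets=[{"x":0.6,"y":-0.1,"z":0.5,"ax":-0.004,"ay":0.005,"az":-0.011},{"x":0,"y":0,"z":3.5,"ax":0,"ay":0,"az":0},{"x":0,"y":0,"z":3.9,"ax":0,"ay":0,"az":0},{"x":0,"y":0,"z":3.9,"ax":0,"ay":0,"az":0},{"x":0,"y":0,"z":2.5,"ax":0,"ay":0,"az":0}])

```text
clock: 2.28
eef_pos: [0.4818, 0.0533, 0.0867]
ee_rot: [0.002, 0.756, 0.655, 0.007]
ft_force: [1.1, 0.6, -1.2]
width: 0.0854
```

```bash
python3 go.py .478 .0474 .036 81.3
```

```text
t 2.28 pos [0.4818 0.0533 0.0867] w 0.0854 F [ 1.1  0.6 -1.2] j7 1.31
now-axes cm [-0.67 -0.36  5.06] goal-axes cm [-0.64 -0.29  5.07] turn [ 0.013 -0.008  0.009]
```

Request:
send_rows(targets=[{"x":-0.4,"y":-0.2,"z":1.0,"ax":0.01,"ay":-0.006,"az":0.005},{"x":0,"y":0,"z":0,"ax":0,"ay":0,"az":0},{"x":0,"y":0,"z":0,"ax":0,"ay":0,"az":0},{"x":0,"y":0,"z":0,"ax":0,"ay":0,"az":0},{"x":0,"y":0,"z":0,"ax":0,"ay":0,"az":0}])

```text
clock: 2.7
eef_pos: [0.4767, 0.0516, 0.0738]
ee_rot: [-0.001, 0.756, 0.655, -0.001]
ft_force: [-0.2, 0.7, -0.4]
width: 0.0855
```

```bash
python3 go.py .478 .0474 .036 81.3
```

```text
t 2.7 pos [0.4767 0.0516 0.0738] w 0.0855 F [-0.2  0.7 -0.4] j7 1.31
now-axes cm [-0.4   0.2   3.78] goal-axes cm [-0.4   0.19  3.78] turn [-0.003 -0.     0.008]
```

Request:
send_rows(targets=[{"x":-0.4,"y":0.15,"z":0.9,"ax":0,"ay":0,"az":0.008},{"x":0,"y":0,"z":1.4,"ax":0,"ay":0,"az":0},{"x":0,"y":0,"z":1.2,"ax":0,"ay":0,"az":0},{"x":0,"y":0,"z":0.2,"ax":0,"ay":0,"az":0},{"x":0,"y":0,"z":0,"ax":0,"ay":0,"az":0}])

```text
clock: 3.12
eef_pos: [0.4816, 0.0473, 0.0393]
ee_rot: [0.001, 0.759, 0.651, 0.004]
ft_force: [-0.8, -0.1, -0.1]
width: 0.0857
```

```bash
python3 go.py .478 .0474 .036 81.3
```

```text
t 3.12 pos [0.4816 0.0473 0.0393] w 0.0857 F [-0.8 -0.1 -0.1] j7 1.32
now-axes cm [-0.04 -0.36  0.33] goal-axes cm [-0.04 -0.36  0.33] turn [ 0.007 -0.004 -0.002]
```

Request:
send_rows(targets=[{"x":0,"y":-0.3,"z":0.2,"ax":0,"ay":0,"az":0},{"x":0,"y":0,"z":0,"ax":0,"ay":0,"az":0},{"x":0,"y":0,"z":0,"ax":0,"ay":0,"az":0},{"x":0,"y":0,"z":0,"ax":0,"ay":0,"az":0},{"x":0,"y":0,"z":0,"ax":0,"ay":0,"az":0}])

```text
clock: 3.53
eef_pos: [0.4794, 0.0476, 0.0392]
ee_rot: [0.002, 0.759, 0.651, 0.005]
ft_force: [0.2, 0.2, 0.1]
width: 0.0852
```

Request:
send_rows(targets=[{"x":0,"y":0,"z":0,"ax":0,"ay":0,"az":0},{"x":0,"y":0,"z":0,"ax":0,"ay":0,"az":0},{"x":0,"y":0,"z":0,"ax":0,"ay":0,"az":0},{"x":0,"y":0,"z":0,"ax":0,"ay":0,"az":0},{"x":0,"y":0,"z":0,"ax":0,"ay":0,"az":0}], claw=1, grip_force=30)

```text
clock: 3.95
eef_pos: [0.4799, 0.0478, 0.0399]
ee_rot: [0.002, 0.759, 0.651, 0.006]
ft_force: [-0.3, -0.4, -1.2]
width: 0.0545
```

Request:
send_rows(targets=[{"x":0,"y":0,"z":0,"ax":0,"ay":0,"az":0},{"x":0,"y":0,"z":0,"ax":0,"ay":0,"az":0},{"x":0,"y":0,"z":0,"ax":0,"ay":0,"az":0},{"x":0,"y":0,"z":0,"ax":0,"ay":0,"az":0},{"x":0,"y":0,"z":0,"ax":0,"ay":0,"az":0}])

```text
clock: 4.37
eef_pos: [0.4799, 0.0478, 0.0399]
ee_rot: [0.002, 0.759, 0.651, 0.006]
ft_force: [0.1, 0.2, 2.2]
width: 0.0543
```

```bash
python3 go.py .478 .0474 .036 81.3
```

```text
t 4.37 pos [0.4799 0.0478 0.0399] w 0.0543 F [0.1 0.2 2.2] j7 1.32
now-axes cm [-0.07 -0.18  0.39] goal-axes cm [-0.07 -0.18  0.39] turn [ 0.01  -0.006 -0.002]
```

Request:
send_rows(targets=[{"x":0,"y":0,"z":-1.5,"ax":0,"ay":0,"az":0},{"x":0,"y":0,"z":-3.5,"ax":0,"ay":0,"az":0},{"x":0,"y":0,"z":-4.0,"ax":0,"ay":0,"az":0},{"x":0.5,"y":0,"z":-4.0,"ax":0,"ay":0,"az":0},{"x":1.5,"y":0.7,"z":-2,"ax":0,"ay":0,"az":0}])

```text
clock: 4.78
eef_pos: [0.4837, 0.063, 0.1906]
ee_rot: [-0.001, 0.761, 0.649, -0.0]
ft_force: [2.4, -0.3, -1.4]
width: 0.0544
```

Request:
send_rows(targets=[{"x":3,"y":2,"z":-0.5,"ax":0,"ay":0,"az":0},{"x":3,"y":2,"z":0,"ax":0,"ay":0,"az":0},{"x":3,"y":2,"z":0,"ax":0,"ay":0,"az":0},{"x":1.5,"y":1,"z":0,"ax":0,"ay":0,"az":0},{"x":0.3,"y":0.2,"z":0,"ax":0,"ay":0,"az":0}])

```text
clock: 5.2
eef_pos: [0.5771, 0.1643, 0.2035]
ee_rot: [0.001, 0.761, 0.649, 0.005]
ft_force: [-0.6, 0.8, -2.2]
width: 0.0541
```

```bash
python3 go.py .592 .17 .030 81.3
```

```text
t 5.2 pos [0.5771 0.1643 0.2035] w 0.0541 F [-0.6  0.8 -2.2] j7 1.11
now-axes cm [ 0.7   1.25 17.36] goal-axes cm [ 0.79  1.38 17.35] turn [ 0.007 -0.006 -0.007]
```

Request:
send_rows(targets=[{"x":0.5,"y":0.8,"z":2,"ax":0,"ay":0,"az":0},{"x":0,"y":0,"z":3.5,"ax":0,"ay":0,"az":0},{"x":0,"y":0,"z":3.8,"ax":0,"ay":0,"az":0},{"x":0,"y":0,"z":3.0,"ax":0,"ay":0,"az":0},{"x":0,"y":0,"z":1.0,"ax":0,"ay":0,"az":0}])

```text
clock: 5.62
eef_pos: [0.5891, 0.1702, 0.0681]
ee_rot: [0.002, 0.76, 0.65, 0.007]
ft_force: [-0.7, -0.8, -1.9]
width: 0.0541
```

```bash
python3 go.py .592 .17 .030 81.3
```

```text
t 5.62 pos [0.5891 0.1702 0.0681] w 0.0541 F [-0.7 -0.8 -1.9] j7 1.14
now-axes cm [-0.01  0.25  3.82] goal-axes cm [0.02 0.3  3.81] turn [ 0.012 -0.009 -0.005]
```

Request:
send_rows(targets=[{"x":0,"y":0.1,"z":1.0,"ax":0,"ay":0,"az":0},{"x":0,"y":0,"z":1.2,"ax":0,"ay":0,"az":0},{"x":0,"y":0,"z":1.0,"ax":0,"ay":0,"az":0},{"x":0,"y":0,"z":0.3,"ax":0,"ay":0,"az":0},{"x":0,"y":0,"z":0,"ax":0,"ay":0,"az":0}])

```text
clock: 6.03
eef_pos: [0.5904, 0.169, 0.031]
ee_rot: [0.002, 0.761, 0.649, 0.006]
ft_force: [-0.3, -0.4, -0.2]
width: 0.0542
```

```bash
python3 go.py .592 .17 .027 81.3
```

```text
t 6.03 pos [0.5904 0.169  0.031 ] w 0.0542 F [-0.3 -0.4 -0.2] j7 1.14
now-axes cm [0.12 0.14 0.4 ] goal-axes cm [0.12 0.14 0.4 ] turn [ 0.011 -0.007 -0.006]
```

Request:
send_rows(targets=[{"x":0,"y":0,"z":0.3,"ax":0,"ay":0,"az":0},{"x":0,"y":0,"z":0.1,"ax":0,"ay":0,"az":0},{"x":0,"y":0,"z":0,"ax":0,"ay":0,"az":0},{"x":0,"y":0,"z":0,"ax":0,"ay":0,"az":0},{"x":0,"y":0,"z":0,"ax":0,"ay":0,"az":0}])

```text
clock: 6.45
eef_pos: [0.5923, 0.1696, 0.0297]
ee_rot: [0.003, 0.761, 0.649, 0.009]
ft_force: [0.4, -0.4, -0.9]
width: 0.0542
```

Request:
send_rows(targets=[{"x":0,"y":0,"z":0,"ax":0,"ay":0,"az":0},{"x":0,"y":0,"z":0,"ax":0,"ay":0,"az":0},{"x":0,"y":0,"z":0,"ax":0,"ay":0,"az":0},{"x":0,"y":0,"z":0,"ax":0,"ay":0,"az":0},{"x":0,"y":0,"z":0,"ax":0,"ay":0,"az":0}], claw=0)

```text
clock: 6.87
eef_pos: [0.5931, 0.1699, 0.031]
ee_rot: [0.003, 0.761, 0.649, 0.01]
ft_force: [-0.2, 0.5, -0.2]
width: 0.0853
```

```bash
python3 go.py .694 .0135 .25 81.3
```

```text
t 6.87 pos [0.5931 0.1699 0.031 ] w 0.0853 F [-0.2  0.5 -0.2] j7 1.14
now-axes cm [-13.63  12.8  -21.83] goal-axes cm [-13.94  12.34 -21.9 ] turn [ 0.017 -0.011 -0.006]
```

Request:
send_rows(targets=[{"x":0,"y":0,"z":-2.5,"ax":0,"ay":0,"az":0},{"x":0,"y":0,"z":-4.0,"ax":0,"ay":0,"az":0},{"x":0,"y":0,"z":-4.0,"ax":0,"ay":0,"az":0},{"x":0,"y":0,"z":-4.0,"ax":0,"ay":0,"az":0},{"x":0,"y":0,"z":-4.0,"ax":0.005,"ay":-0.003,"az":0}])

```text
clock: 7.28
eef_pos: [0.5852, 0.167, 0.214]
ee_rot: [-0.001, 0.761, 0.649, -0.001]
ft_force: [1.5, 0.1, -0.0]
width: 0.0852
```

Request:
send_rows(targets=[{"x":-2.0,"y":2.0,"z":-2.0,"ax":0.005,"ay":-0.003,"az":0},{"x":-2.8,"y":2.8,"z":-0.5,"ax":0,"ay":0,"az":0},{"x":-2.8,"y":2.8,"z":0,"ax":0,"ay":0,"az":0},{"x":-2.8,"y":2.6,"z":0,"ax":0,"ay":0,"az":0},{"x":-2,"y":1.6,"z":0,"ax":0,"ay":0,"az":0}])

```text
clock: 7.7
eef_pos: [0.6871, 0.0299, 0.2531]
ee_rot: [0.0, 0.756, 0.654, 0.005]
ft_force: [0.5, -0.2, 0.2]
width: 0.0854
```

Request:
send_rows(targets=[{"x":-0.5,"y":0.3,"z":0,"ax":0,"ay":0,"az":0},{"x":0,"y":0,"z":0,"ax":0,"ay":0,"az":0},{"x":0,"y":0,"z":0,"ax":0,"ay":0,"az":0},{"x":0,"y":0,"z":0,"ax":0,"ay":0,"az":0},{"x":0,"y":0,"z":0,"ax":0,"ay":0,"az":0}])

```text
clock: 8.12
eef_pos: [0.6903, 0.019, 0.2523]
ee_rot: [0.001, 0.758, 0.652, 0.004]
ft_force: [0.6, 1.0, 0.7]
width: 0.0857
```

```bash
python3 go.py .694 .0135 .125 81.3; python3 look.py w2 .694,.0135,.03,.18,.2 .592,.169,.04,.06,.08  .586,.031,.06,.108,.122
```

```text
t 8.12 pos [0.6903 0.019  0.2523] w 0.0857 F [0.6 1.  0.7] j7 1.39
now-axes cm [-0.55  0.37 12.73] goal-axes cm [-0.49  0.45 12.73] turn [ 0.006 -0.005  0.001]
.694,.0135,.03,.18,.2 1847 mean [0.6925 0.0133 0.1898] zmed 0.1902 circle ((0.6943915486335754, 0.012907016091048717), 0.020015114918351173)
.592,.169,.04,.06,.08 2347 mean [0.5904 0.1679 0.0692] zmed 0.0694 circle ((0.5909316539764404, 0.1692487597465515), 0.027776576578617096)
.586,.031,.06,.108,.122 10089 mean [0.5842 0.0318 0.1149] zmed 0.1149 circle ((0.5863248109817505, 0.03157714754343033), 0.0514506921172142)
```

View pics/w2.png

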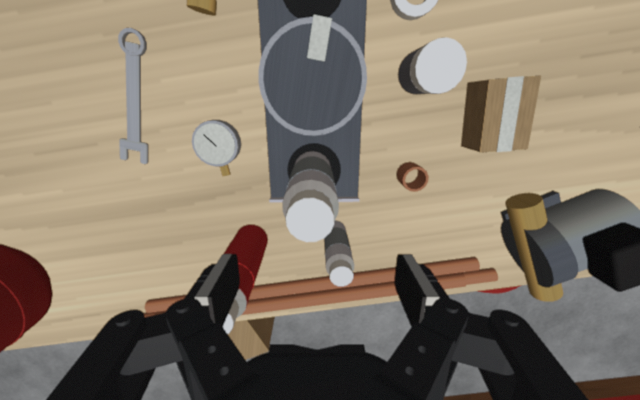

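Request:
send_rows(targets=[{"x":-0.5,"y":0.4,"z":1.5,"ax":0.006,"ay":-0.005,"az":0},{"x":0,"y":0,"z":3.0,"ax":0,"ay":0,"az":0},{"x":0,"y":0,"z":3.0,"ax":0,"ay":0,"az":0},{"x":0,"y":0,"z":2.0,"ax":0,"ay":0,"az":0},{"x":0,"y":0,"z":0.5,"ax":0,"ay":0,"az":0}])

```text
clock: 8.58
eef_pos: [0.6941, 0.0189, 0.15]
ee_rot: [0.001, 0.756, 0.654, 0.002]
ft_force: [-0.6, 0.2, -0.3]
width: 0.0859
```

```bash
python3 go.py .6944 .0129 .127 81.3
```

```text
t 8.58 pos [0.6941 0.0189 0.15  ] w 0.0859 F [-0.6  0.2 -0.3] j7 1.41
now-axes cm [-0.59  0.11  2.3 ] goal-axes cm [-0.59  0.12  2.3 ] turn [ 0.004 -0.002  0.008]
```

Request:
send_rows(targets=[{"x":-0.6,"y":0.1,"z":0.7,"ax":0,"ay":0,"az":0.008},{"x":0,"y":0,"z":0.8,"ax":0,"ay":0,"az":0},{"x":0,"y":0,"z":0.5,"ax":0,"ay":0,"az":0},{"x":0,"y":0,"z":0,"ax":0,"ay":0,"az":0},{"x":0,"y":0,"z":0,"ax":0,"ay":0,"az":0}])

```text
clock: 9.0
eef_pos: [0.6944, 0.0134, 0.1287]
ee_rot: [0.001, 0.758, 0.652, 0.002]
ft_force: [-0.5, -0.4, 0.4]
width: 0.0855
```

```bash
python3 go.py .6944 .0129 .127 81.3
```

```text
t 9.0 pos [0.6944 0.0134 0.1287] w 0.0855 F [-0.5 -0.4  0.4] j7 1.41
now-axes cm [-0.05  0.01  0.17] goal-axes cm [-0.05  0.01  0.17] turn [ 0.003 -0.002  0.001]
```

Well centred. Closing.

Request:
send_rows(targets=[{"x":-0.05,"y":0,"z":0.1,"ax":0,"ay":0,"az":0},{"x":0,"y":0,"z":0,"ax":0,"ay":0,"az":0},{"x":0,"y":0,"z":0,"ax":0,"ay":0,"az":0},{"x":0,"y":0,"z":0,"ax":0,"ay":0,"az":0},{"x":0,"y":0,"z":0,"ax":0,"ay":0,"az":0}], claw=1, grip_force=30)

```text
clock: 9.42
eef_pos: [0.6956, 0.013, 0.1304]
ee_rot: [0.002, 0.758, 0.652, 0.003]
ft_force: [-0.5, -0.9, -1.4]
width: 0.0509
```

Request:
send_rows(targets=[{"x":0,"y":0,"z":0,"ax":0,"ay":0,"az":0},{"x":0,"y":0,"z":0,"ax":0,"ay":0,"az":0},{"x":0,"y":0,"z":0,"ax":0,"ay":0,"az":0},{"x":0,"y":0,"z":0,"ax":0,"ay":0,"az":0},{"x":0,"y":0,"z":0,"ax":0,"ay":0,"az":0}])

```text
clock: 9.83
eef_pos: [0.6953, 0.0131, 0.1302]
ee_rot: [0.001, 0.758, 0.652, 0.003]
ft_force: [0.2, -0.2, -1.2]
width: 0.0508
```

```bash
python3 go.py .6944 .0129 .127 81.3
```

```text
t 9.83 pos [0.6953 0.0131 0.1302] w 0.0508 F [ 0.2 -0.2 -1.2] j7 1.41
now-axes cm [-0.04 -0.09  0.32] goal-axes cm [-0.04 -0.09  0.32] turn [ 0.006 -0.003  0.001]
```

Request:
send_rows(targets=[{"x":0,"y":0,"z":-1.5,"ax":0,"ay":0,"az":0},{"x":0,"y":0,"z":-3.0,"ax":0,"ay":0,"az":0},{"x":0,"y":0,"z":-3.5,"ax":0,"ay":0,"az":0},{"x":0,"y":0,"z":-3.5,"ax":0,"ay":0,"az":0},{"x":0,"y":0,"z":-2.5,"ax":0,"ay":0,"az":0}])

```text
clock: 10.25
eef_pos: [0.6911, 0.0128, 0.268]
ee_rot: [-0.002, 0.758, 0.652, -0.002]
ft_force: [0.3, -0.3, -1.6]
width: 0.0512
```

```bash
python3 go.py .4789 .0474 .27 81.3
python3 - <<'E'
from h import *
import cv2
p,d=imaging.grab_frame("scene");np.save("pics/Ws.npy",cloud("scene",d));cv2.imwrite("pics/s1.png",p[:,:,::-1])
cv2.imwrite("pics/s1c.png",cv2.resize(p[160:250,275:425,::-1],None,fx=5,fy=5,interpolation=2))
E
```

```text
t 10.25 pos [0.6911 0.0128 0.268 ] w 0.0512 F [ 0.3 -0.3 -1.6] j7 1.4
now-axes cm [  0.23 -21.5   -0.07] goal-axes cm [  0.21 -21.5   -0.2 ] turn [-0.006  0.     0.001]
```

View pics/s1c.png

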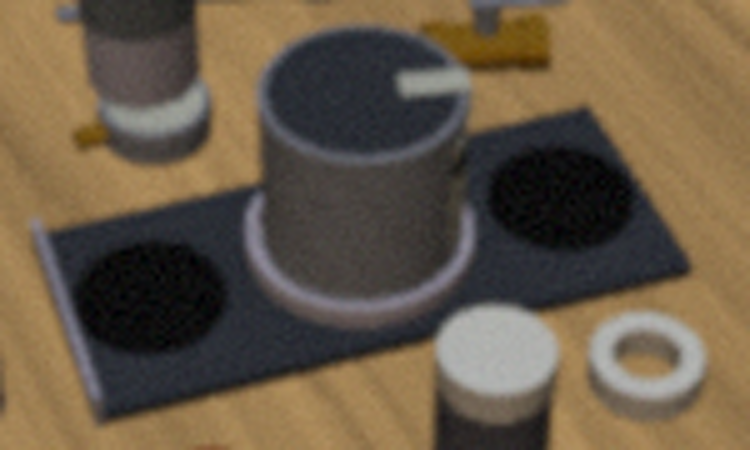

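Both mats are clear: front at crop (151,297), back at crop (562,198). I'll measure their discs and the stand outline.

Run:
```python
from h import *
import cv2
W=np.load("pics/Ws.npy");g=cv2.GaussianBlur(cv2.imread("pics/s1.png"),(0,0),.8).max(2)
C=[]
for u,v in((305,219),(387,199)):
    lab=cv2.connectedComponents(((g<28)).astype(np.uint8))[1];m=lab==lab[v,u]
    c=imaging.get_calibration("scene");f=200/np.tan(np.radians(c["fovy"])/2);T=c["extrinsics"]
    vv,uu=np.nonzero(m);r=np.c_[(uu-c["cx"])/f,-(vv-c["cy"])/f,-np.ones(len(uu))]@T[:3,:3].T
    P=T[:3,3]+r*((.013-T[2,3])/r[:,2])[:,None]
    print(m.sum(),g[v,u],"plane",P.mean(0).round(4),"depth",np.nanmedian(W[m],0).round(4),cv2.minEnclosingCircle(P[:,:2].astype(np.float32)));C.append(P.mean(0)[:2])
print(np.linalg.norm(C[0]-C[1]),np.degrees(np.arctan2(*(C[0]-C[1])[::-1])),(C[0]+C[1])/2)
```

```text
504 13 plane [0.6971 0.0193 0.013 ] depth [0.6974 0.0186 0.0116] ((0.6965590119361877, 0.018673153594136238), 0.03775276988744736)
449 11 plane [0.4809 0.0507 0.013 ] depth [0.48   0.0497 0.0114] ((0.4800379276275635, 0.05047482252120972), 0.037369485944509506)
0.21854101246361188 -8.25793511700719 [0.58900556 0.0349829 ]
```

Run:
```python
from h import *
import cv2
W=np.load("pics/Ws.npy");d=W[...,2]
for n,x,y,r,a,b in(("tin",.588,.034,.058,.109,.122),("pot",.592,.17,.035,.062,.08),("tape",.48,.165,.04,.012,.026)):
    q=W[(np.hypot(W[...,0]-x,W[...,1]-y)<r)&(d>a)&(d<b)];print(n,len(q),np.median(q[:,2]).round(4),cv2.minEnclosingCircle(q[:,:2].astype(np.float32)),q.mean(0).round(4))
W=np.load("pics/W.npy");d=W[...,2]
q=W[(np.hypot(W[...,0]-.48,W[...,1]-.165)<.04)&(d>.012)&(d<.026)];print("tape top",cv2.minEnclosingCircle(q[:,:2].astype(np.float32)))
```

```text
tin 984 0.1139 ((0.5883901119232178, 0.033503495156764984), 0.05302971974015236) [0.5898 0.0367 0.1139]
pot 381 0.0684 ((0.5926926732063293, 0.17273181676864624), 0.028925787657499313) [0.5941 0.174  0.0682]
tape 162 0.0171 ((0.5014172792434692, 0.16716398298740387), 0.02807842195034027) [0.4954 0.1669 0.0169]
tape top ((0.5017267465591431, 0.1639910489320755), 0.027335507795214653)
```

Request:
send_rows(targets=[{"x":0,"y":-1.2,"z":-0.2,"ax":0,"ay":0,"az":0},{"x":0,"y":-2.2,"z":0,"ax":0,"ay":0,"az":0},{"x":0,"y":-2.8,"z":0,"ax":0,"ay":0,"az":0},{"x":0,"y":-3,"z":0,"ax":0,"ay":0,"az":0},{"x":0,"y":-3,"z":0,"ax":0,"ay":0,"az":0}])

```text
clock: 10.72
eef_pos: [0.5723, 0.0304, 0.2754]
ee_rot: [0.002, 0.759, 0.651, 0.003]
ft_force: [0.4, 0.6, -1.4]
width: 0.0512
```

Request:
send_rows(targets=[{"x":0,"y":-3,"z":0,"ax":0,"ay":0,"az":0},{"x":0,"y":-2.6,"z":0,"ax":0,"ay":0,"az":0},{"x":0,"y":-1.6,"z":0,"ax":0,"ay":0,"az":0},{"x":0,"y":-0.8,"z":0,"ax":0,"ay":0,"az":0},{"x":0,"y":0,"z":0,"ax":0,"ay":0,"az":0}])

```text
clock: 11.13
eef_pos: [0.4842, 0.0436, 0.2747]
ee_rot: [0.001, 0.758, 0.652, 0.003]
ft_force: [0.2, 0.2, -1.6]
width: 0.0507
```

```bash
python3 go.py .4787 .0473 .131 81.3
```

```text
t 11.13 pos [0.4842 0.0436 0.2747] w 0.0507 F [ 0.2  0.2 -1.6] j7 1.26
now-axes cm [ 0.25 -0.67 14.37] goal-axes cm [ 0.29 -0.6  14.37] turn [ 0.005 -0.003  0.001]
```

Request:
send_rows(targets=[{"x":0.2,"y":-0.5,"z":1,"ax":0,"ay":0,"az":0},{"x":0,"y":0,"z":2.5,"ax":0,"ay":0,"az":0},{"x":0,"y":0,"z":3,"ax":0,"ay":0,"az":0},{"x":0,"y":0,"z":2.5,"ax":0,"ay":0,"az":0},{"x":0,"y":0,"z":1,"ax":0,"ay":0,"az":0}])

```text
clock: 11.55
eef_pos: [0.4867, 0.0468, 0.1743]
ee_rot: [0.004, 0.759, 0.652, 0.007]
ft_force: [0.7, -1.0, -1.8]
width: 0.0512
```

```bash
python3 go.py .4787 .0473 .131 81.3
```

```text
t 11.55 pos [0.4867 0.0468 0.1743] w 0.0512 F [ 0.7 -1.  -1.8] j7 1.28
now-axes cm [-0.1  -0.86  4.32] goal-axes cm [-0.07 -0.8   4.33] turn [ 0.015 -0.006  0.   ]
```

Request:
send_rows(targets=[{"x":-0.05,"y":-0.7,"z":0.8,"ax":0.009,"ay":-0.003,"az":0},{"x":0,"y":0,"z":1.0,"ax":0,"ay":0,"az":0},{"x":0,"y":0,"z":0.9,"ax":0,"ay":0,"az":0},{"x":0,"y":0,"z":0.5,"ax":0,"ay":0,"az":0},{"x":0,"y":0,"z":0,"ax":0,"ay":0,"az":0}])

```text
clock: 11.97
eef_pos: [0.481, 0.0468, 0.1374]
ee_rot: [0.001, 0.759, 0.651, 0.001]
ft_force: [-0.7, -0.5, -2.1]
width: 0.0512
```

```bash
python3 go.py .4787 .0473 .131 81.3
```

```text
t 11.97 pos [0.481  0.0468 0.1374] w 0.0512 F [-0.7 -0.5 -2.1] j7 1.29
now-axes cm [ 0.02 -0.23  0.64] goal-axes cm [ 0.02 -0.23  0.64] turn [ 0.002 -0.001 -0.001]
```

Request:
send_rows(targets=[{"x":0,"y":-0.3,"z":0.3,"ax":-0.003,"ay":0.002,"az":0},{"x":0,"y":0,"z":0.2,"ax":0,"ay":0,"az":0},{"x":0,"y":0,"z":0.1,"ax":0,"ay":0,"az":0},{"x":0,"y":0,"z":0,"ax":0,"ay":0,"az":0},{"x":0,"y":0,"z":0,"ax":0,"ay":0,"az":0}])

```text
clock: 12.38
eef_pos: [0.4788, 0.0474, 0.1323]
ee_rot: [0.002, 0.759, 0.651, 0.004]
ft_force: [0.2, 0.4, -2.3]
width: 0.0509
```

```bash
python3 go.py .4787 .0473 .131 81.3
```

```text
t 12.38 pos [0.4788 0.0474 0.1323] w 0.0509 F [ 0.2  0.4 -2.3] j7 1.29
now-axes cm [-0.02 -0.01  0.13] goal-axes cm [-0.02 -0.01  0.13] turn [ 0.008 -0.004 -0.001]
```

Request:
send_rows(targets=[{"x":0,"y":-0.05,"z":0.25,"ax":0.004,"ay":-0.002,"az":0},{"x":0,"y":0,"z":0.1,"ax":0,"ay":0,"az":0},{"x":0,"y":0,"z":0.05,"ax":0,"ay":0,"az":0},{"x":0,"y":0,"z":0,"ax":0,"ay":0,"az":0},{"x":0,"y":0,"z":0,"ax":0,"ay":0,"az":0}])

```text
clock: 12.8
eef_pos: [0.4798, 0.0475, 0.1302]
ee_rot: [0.002, 0.759, 0.651, 0.003]
ft_force: [-0.1, 0.3, -1.6]
width: 0.0511
```

```bash
python3 go.py .4787 .0473 .130 81.3
```

```text
t 12.8 pos [0.4798 0.0475 0.1302] w 0.0511 F [-0.1  0.3 -1.6] j7 1.29
now-axes cm [-0.03 -0.1   0.02] goal-axes cm [-0.03 -0.1   0.02] turn [ 0.007 -0.003 -0.001]
```

Request:
send_rows(targets=[{"x":0,"y":-0.1,"z":0.15,"ax":0,"ay":0,"az":0},{"x":0,"y":0,"z":0.1,"ax":0,"ay":0,"az":0},{"x":0,"y":0,"z":0,"ax":0,"ay":0,"az":0},{"x":0,"y":0,"z":0,"ax":0,"ay":0,"az":0},{"x":0,"y":0,"z":0,"ax":0,"ay":0,"az":0}])

```text
clock: 13.22
eef_pos: [0.4814, 0.0476, 0.1301]
ee_rot: [0.003, 0.759, 0.651, 0.006]
ft_force: [0.2, 0.2, -2.4]
width: 0.0512
```

Request:
send_rows(targets=[{"x":0,"y":0,"z":0,"ax":0,"ay":0,"az":0},{"x":0,"y":0,"z":0,"ax":0,"ay":0,"az":0},{"x":0,"y":0,"z":0,"ax":0,"ay":0,"az":0},{"x":0,"y":0,"z":0,"ax":0,"ay":0,"az":0},{"x":0,"y":0,"z":0,"ax":0,"ay":0,"az":0}], claw=0)

```text
clock: 13.63
eef_pos: [0.4812, 0.0477, 0.1296]
ee_rot: [0.003, 0.759, 0.651, 0.006]
ft_force: [-0.3, -0.6, -0.4]
width: 0.0852
```

```bash
python3 go.py .592 .1690 .25 81.3
```

```text
t 13.63 pos [0.4812 0.0477 0.1296] w 0.0852 F [-0.3 -0.6 -0.4] j7 1.29
now-axes cm [ 13.74   9.24 -11.87] goal-axes cm [ 13.67   9.12 -12.04] turn [ 0.012 -0.005 -0.002]
```

Request:
send_rows(targets=[{"x":0,"y":0,"z":-1.5,"ax":0,"ay":0,"az":0},{"x":0,"y":0,"z":-3.5,"ax":0,"ay":0,"az":0},{"x":0,"y":0,"z":-4.0,"ax":0,"ay":0,"az":0},{"x":0,"y":0,"z":-3,"ax":0,"ay":0,"az":0},{"x":0.5,"y":0.3,"z":-0.5,"ax":0.005,"ay":0,"az":0}])

```text
clock: 14.05
eef_pos: [0.4811, 0.0507, 0.2575]
ee_rot: [-0.0, 0.76, 0.65, 0.001]
ft_force: [0.5, 0.1, -0.6]
width: 0.0856
```

Request:
send_rows(targets=[{"x":2.0,"y":1.5,"z":0,"ax":0.005,"ay":0,"az":0},{"x":3.2,"y":2.3,"z":0,"ax":0,"ay":0,"az":0},{"x":3.2,"y":2.3,"z":0,"ax":0,"ay":0,"az":0},{"x":2.2,"y":1.5,"z":0,"ax":0,"ay":0,"az":0},{"x":1,"y":0.6,"z":0,"ax":0,"ay":0,"az":0}])

```text
clock: 14.47
eef_pos: [0.5842, 0.155, 0.2628]
ee_rot: [-0.001, 0.761, 0.649, 0.003]
ft_force: [-0.2, -0.5, 0.9]
width: 0.0855
```

```bash
python3 go.py .591 .1692 .030 81.3;python3 look.py w3 .4785,.0475,.035,.17,.2 .591,.169,.04,.06,.08
```

```text
t 14.47 pos [0.5842 0.155  0.2628] w 0.0855 F [-0.2 -0.5  0.9] j7 1.12
now-axes cm [ 1.38  0.4  23.29] goal-axes cm [ 1.5   0.45 23.28] turn [ 0.002 -0.005 -0.007]
.4785,.0475,.035,.17,.2 2946 mean [0.4811 0.0509 0.1882] zmed 0.19 circle ((0.48101699352264404, 0.04761810228228569), 0.020200636237859726)
.591,.169,.04,.06,.08 1458 mean [0.5893 0.1696 0.0692] zmed 0.0693 circle ((0.5906997323036194, 0.16942450404167175), 0.027447111904621124)
```

Request:
send_rows(targets=[{"x":1.2,"y":0.2,"z":2.0,"ax":0.003,"ay":-0.005,"az":-0.005},{"x":0,"y":0,"z":3.8,"ax":0,"ay":0,"az":0},{"x":0,"y":0,"z":4.0,"ax":0,"ay":0,"az":0},{"x":0,"y":0,"z":3.0,"ax":0,"ay":0,"az":0},{"x":0,"y":0,"z":1.0,"ax":0,"ay":0,"az":0}])

```text
clock: 14.93
eef_pos: [0.5913, 0.1712, 0.1223]
ee_rot: [0.0, 0.758, 0.652, 0.003]
ft_force: [-0.4, -0.4, -1.2]
width: 0.0853
```

```bash
python3 go.py .5907 .1694 .030 81.3
```

```text
t 14.93 pos [0.5913 0.1712 0.1223] w 0.0853 F [-0.4 -0.4 -1.2] j7 1.12
now-axes cm [-0.23 -0.08  9.23] goal-axes cm [-0.19 -0.03  9.23] turn [ 0.005 -0.004  0.002]
```

Request:
send_rows(targets=[{"x":-0.2,"y":-0.15,"z":1.2,"ax":0.004,"ay":-0.003,"az":0},{"x":0,"y":-0.1,"z":2.4,"ax":0,"ay":0,"az":0},{"x":0,"y":-0.1,"z":2.6,"ax":0,"ay":0,"az":0},{"x":0,"y":0,"z":1.6,"ax":0,"ay":0,"az":0},{"x":0,"y":0,"z":0.3,"ax":0,"ay":0,"az":0}])

```text
clock: 15.35
eef_pos: [0.5886, 0.1692, 0.0397]
ee_rot: [0.0, 0.758, 0.652, 0.001]
ft_force: [0.6, 0.3, 0.5]
width: 0.0854
```

```bash
python3 go.py .5907 .1694 .030 81.3
```

```text
t 15.35 pos [0.5886 0.1692 0.0397] w 0.0854 F [0.6 0.3 0.5] j7 1.13
now-axes cm [0.05 0.2  0.97] goal-axes cm [0.05 0.2  0.97] turn [ 0.002 -0.001  0.001]
```

Request:
send_rows(targets=[{"x":0,"y":0.1,"z":0.5,"ax":0,"ay":0,"az":0},{"x":0,"y":0,"z":0.4,"ax":0,"ay":0,"az":0},{"x":0,"y":0,"z":0,"ax":0,"ay":0,"az":0},{"x":0,"y":0,"z":0,"ax":0,"ay":0,"az":0},{"x":0,"y":0,"z":0,"ax":0,"ay":0,"az":0}])

```text
clock: 15.77
eef_pos: [0.5922, 0.1692, 0.0343]
ee_rot: [0.001, 0.759, 0.651, 0.003]
ft_force: [-0.1, -0.8, 0.6]
width: 0.0856
```

Request:
send_rows(targets=[{"x":0,"y":0,"z":0,"ax":0,"ay":0,"az":0},{"x":0,"y":0,"z":0,"ax":0,"ay":0,"az":0},{"x":0,"y":0,"z":0,"ax":0,"ay":0,"az":0},{"x":0,"y":0,"z":0,"ax":0,"ay":0,"az":0},{"x":0,"y":0,"z":0,"ax":0,"ay":0,"az":0}], claw=1)

```text
clock: 16.18
eef_pos: [0.5932, 0.1695, 0.0365]
ee_rot: [0.002, 0.759, 0.651, 0.005]
ft_force: [0.4, -1.1, -1.4]
width: 0.054
```

Request:
send_rows(targets=[{"x":0,"y":0,"z":0,"ax":0,"ay":0,"az":0},{"x":0,"y":0,"z":0,"ax":0,"ay":0,"az":0},{"x":0,"y":0,"z":0,"ax":0,"ay":0,"az":0},{"x":0,"y":0,"z":0,"ax":0,"ay":0,"az":0},{"x":0,"y":0,"z":0,"ax":0,"ay":0,"az":0}])

```text
clock: 16.6
eef_pos: [0.5929, 0.1695, 0.0362]
ee_rot: [0.001, 0.759, 0.652, 0.004]
ft_force: [-0.2, 0.3, 0.9]
width: 0.0541
```

```bash
python3 go.py .5907 .1694 .030 81.3
```

```text
t 16.6 pos [0.5929 0.1695 0.0362] w 0.0541 F [-0.2  0.3  0.9] j7 1.13
now-axes cm [-0.05 -0.22  0.62] goal-axes cm [-0.05 -0.22  0.62] turn [ 0.008 -0.005  0.   ]
```

Request:
send_rows(targets=[{"x":0,"y":0,"z":-1.5,"ax":0,"ay":0,"az":0},{"x":0,"y":0,"z":-3.5,"ax":0,"ay":0,"az":0},{"x":0,"y":0,"z":-4.0,"ax":0,"ay":0,"az":0},{"x":0,"y":0,"z":-4.0,"ax":0,"ay":0,"az":0},{"x":-0.5,"y":0.8,"z":-2.0,"ax":0,"ay":0,"az":0}])

```text
clock: 17.02
eef_pos: [0.5946, 0.1631, 0.1858]
ee_rot: [-0.001, 0.758, 0.652, -0.001]
ft_force: [0.5, 0.6, -3.0]
width: 0.0543
```

Request:
send_rows(targets=[{"x":-2.2,"y":2.0,"z":-0.2,"ax":0,"ay":0,"az":0},{"x":-2.8,"y":2.7,"z":0,"ax":0,"ay":0,"az":0},{"x":-2.8,"y":2.7,"z":0,"ax":0,"ay":0,"az":0},{"x":-2.6,"y":2.2,"z":0,"ax":0,"ay":0,"az":0},{"x":-1.5,"y":1.2,"z":0,"ax":0,"ay":0,"az":0}])

```text
clock: 17.43
eef_pos: [0.6886, 0.0304, 0.196]
ee_rot: [0.0, 0.755, 0.656, 0.004]
ft_force: [-0.1, -1.7, -1.3]
width: 0.0546
```

```bash
python3 go.py .6972 .0147 .0495 81.3
```

```text
t 17.43 pos [0.6886 0.0304 0.196 ] w 0.0546 F [-0.1 -1.7 -1.3] j7 1.38
now-axes cm [-1.52  0.99 14.65] goal-axes cm [-1.42  1.09 14.65] turn [ 0.006 -0.006  0.012]
```

Request:
send_rows(targets=[{"x":-1.0,"y":0.7,"z":1.0,"ax":0,"ay":0,"az":0.01},{"x":-0.3,"y":0.1,"z":2.5,"ax":0,"ay":0,"az":0},{"x":0,"y":0,"z":3.2,"ax":0,"ay":0,"az":0},{"x":0,"y":0,"z":2.5,"ax":0,"ay":0,"az":0},{"x":0,"y":0,"z":1,"ax":0,"ay":0,"az":0}])

```text
clock: 17.85
eef_pos: [0.698, 0.0099, 0.0902]
ee_rot: [0.002, 0.761, 0.648, 0.005]
ft_force: [-0.2, -0.2, -2.4]
width: 0.0541
```

```bash
python3 go.py .6972 .0147 .0495 81.3
```

```text
t 17.85 pos [0.698  0.0099 0.0902] w 0.0541 F [-0.2 -0.2 -2.4] j7 1.4
now-axes cm [ 0.44 -0.2   4.07] goal-axes cm [ 0.47 -0.16  4.07] turn [ 0.011 -0.005 -0.008]
```

Request:
send_rows(targets=[{"x":0.4,"y":-0.1,"z":0.8,"ax":0.003,"ay":0,"az":-0.005},{"x":0,"y":-0.1,"z":1.0,"ax":0,"ay":0,"az":0},{"x":0,"y":-0.1,"z":0.9,"ax":0,"ay":0,"az":0},{"x":0,"y":0,"z":0.5,"ax":0,"ay":0,"az":0},{"x":0,"y":0,"z":0,"ax":0,"ay":0,"az":0}])

```text
clock: 18.27
eef_pos: [0.6943, 0.0174, 0.0539]
ee_rot: [-0.0, 0.759, 0.651, 0.003]
ft_force: [-0.1, -0.4, -2.3]
width: 0.0542
```

```bash
python3 go.py .6972 .0147 .0495 81.3
```

```text
t 18.27 pos [0.6943 0.0174 0.0539] w 0.0542 F [-0.1 -0.4 -2.3] j7 1.4
now-axes cm [-0.23  0.33  0.44] goal-axes cm [-0.23  0.33  0.44] turn [ 0.004 -0.005 -0.001]
```

Request:
send_rows(targets=[{"x":-0.2,"y":0.25,"z":0.2,"ax":-0.003,"ay":0,"az":0},{"x":0,"y":0,"z":0.1,"ax":0,"ay":0,"az":0},{"x":0,"y":0,"z":0,"ax":0,"ay":0,"az":0},{"x":0,"y":0,"z":0,"ax":0,"ay":0,"az":0},{"x":0,"y":0,"z":0,"ax":0,"ay":0,"az":0}])

```text
clock: 18.68
eef_pos: [0.6984, 0.0149, 0.0535]
ee_rot: [0.002, 0.759, 0.651, 0.006]
ft_force: [0.4, 0.7, -1.8]
width: 0.0541
```

```bash
python3 go.py .6972 .0147 .0495 81.3
```

```text
t 18.68 pos [0.6984 0.0149 0.0535] w 0.0541 F [ 0.4  0.7 -1.8] j7 1.4
now-axes cm [-0.04 -0.12  0.4 ] goal-axes cm [-0.04 -0.12  0.4 ] turn [ 0.012 -0.006 -0.001]
```

Request:
send_rows(targets=[{"x":0,"y":-0.15,"z":0.3,"ax":0.006,"ay":0,"az":0},{"x":0,"y":-0.05,"z":0.2,"ax":0,"ay":0,"az":0},{"x":0,"y":-0.05,"z":0.15,"ax":0,"ay":0,"az":0},{"x":0,"y":0,"z":0.1,"ax":0,"ay":0,"az":0},{"x":0,"y":0,"z":0,"ax":0,"ay":0,"az":0}])

```text
clock: 19.1
eef_pos: [0.6974, 0.015, 0.0497]
ee_rot: [0.001, 0.759, 0.651, 0.006]
ft_force: [-1.2, 0.4, -1.4]
width: 0.0542
```

```bash
python3 go.py .6972 .0147 .0490 81.3
```

```text
t 19.1 pos [0.6974 0.015  0.0497] w 0.0542 F [-1.2  0.4 -1.4] j7 1.4
now-axes cm [-0.03 -0.02  0.07] goal-axes cm [-0.03 -0.02  0.07] turn [ 0.009 -0.007 -0.002]
```

Request:
send_rows(targets=[{"x":0,"y":-0.1,"z":0.2,"ax":0,"ay":0,"az":0},{"x":0,"y":-0.05,"z":0.1,"ax":0,"ay":0,"az":0},{"x":0,"y":0,"z":0.1,"ax":0,"ay":0,"az":0},{"x":0,"y":0,"z":0,"ax":0,"ay":0,"az":0},{"x":0,"y":0,"z":0,"ax":0,"ay":0,"az":0}])

```text
clock: 19.52
eef_pos: [0.6979, 0.015, 0.0494]
ee_rot: [0.003, 0.759, 0.651, 0.008]
ft_force: [0.4, -0.7, -1.7]
width: 0.054
```

Request:
send_rows(targets=[{"x":0,"y":0,"z":0,"ax":0,"ay":0,"az":0},{"x":0,"y":0,"z":0,"ax":0,"ay":0,"az":0},{"x":0,"y":0,"z":0,"ax":0,"ay":0,"az":0},{"x":0,"y":0,"z":0,"ax":0,"ay":0,"az":0},{"x":0,"y":0,"z":0,"ax":0,"ay":0,"az":0}], claw=0)

```text
clock: 19.93
eef_pos: [0.6977, 0.0151, 0.0485]
ee_rot: [0.002, 0.759, 0.651, 0.008]
ft_force: [0.3, 0.7, 0.5]
width: 0.0851
```

Request:
send_rows(targets=[{"x":0,"y":0,"z":-1.5,"ax":0,"ay":0,"az":0},{"x":0,"y":0,"z":-3.5,"ax":0,"ay":0,"az":0},{"x":0,"y":0,"z":-4,"ax":0,"ay":0,"az":0},{"x":0,"y":0,"z":-4,"ax":0,"ay":0,"az":0},{"x":0,"y":0,"z":-4,"ax":0.005,"ay":-0.004,"az":0}])

```text
clock: 20.35
eef_pos: [0.6906, 0.0137, 0.2187]
ee_rot: [-0.002, 0.759, 0.651, -0.001]
ft_force: [1.1, 0.6, 0.3]
width: 0.0851
```

Request:
send_rows(targets=[{"x":0,"y":0,"z":-3,"ax":0,"ay":0,"az":0},{"x":0,"y":0,"z":-1,"ax":0,"ay":0,"az":0},{"x":0,"y":0,"z":0,"ax":0,"ay":0,"az":0},{"x":0,"y":0,"z":0,"ax":0,"ay":0,"az":0},{"x":0,"y":0,"z":0,"ax":0,"ay":0,"az":0}])

```text
clock: 20.77
eef_pos: [0.6929, 0.0131, 0.2764]
ee_rot: [0.002, 0.76, 0.65, 0.005]
ft_force: [0.9, -0.2, -0.4]
width: 0.0855
```

```bash
python3 go.py .5865 .0316 .2 81.3;python3 look.py w4 .4785,.0475,.035,.18,.2 .696,.015,.04,.074,.09 .586,.031,.06,.108,.122
```

```text
t 20.77 pos [0.6929 0.0131 0.2764] w 0.0855 F [ 0.9 -0.2 -0.4] j7 1.38
now-axes cm [  0.14 -10.88   7.53] goal-axes cm [  0.21 -10.8    7.64] turn [ 0.011 -0.005 -0.003]
.4785,.0475,.035,.18,.2 few 0
.696,.015,.04,.074,.09 1462 mean [0.6944 0.0154 0.0822] zmed 0.0824 circle ((0.6955710649490356, 0.015180559828877449), 0.027374548837542534)
.586,.031,.06,.108,.122 8654 mean [0.5844 0.0318 0.1149] zmed 0.1149 circle ((0.5861964821815491, 0.03142477944493294), 0.05132121965289116)
```

View pics/w4.png

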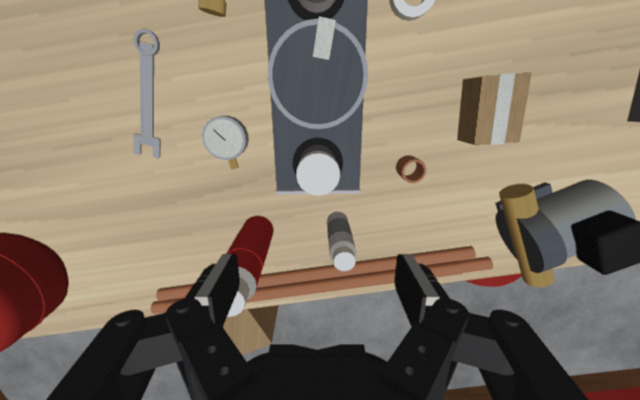

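```bash
cat > ang.py <<'E'
import sys,cv2
from h import *
W=np.load("pics/Ww.npy");p=cv2.imread(f"pics/{sys.argv[1]}.png").astype(int);C=np.array([float(sys.argv[2]),float(sys.argv[3])])
r=np.hypot(W[...,0]-C[0],W[...,1]-C[1])
m=(abs(W[...,2]-.115)<.005)&(r<.042)&(p.min(2)>130)
q=W[m][:,:2]-C;v=q.mean(0);x=np.linalg.svd(q-v)[2][0] if len(q) < 3000 else v
x=x*np.sign(x@v)
print("strip n",len(q),"mean r",np.hypot(*v).round(4),"dir by mean",np.degrees(np.arctan2(v[1],v[0])).round(2),"by axis",np.degrees(np.arctan2(x[1],x[0])).round(2))
E
python3 ang.py w4 .5863 .0316
python3 - <<'E'
from h import *
import cv2
W=np.load("pics/Ww.npy");p=cv2.imread("pics/w4.png").astype(int)
dark=(p[...,2]<100)&(abs(W[...,2]-.01)<.006)
L=[];Rr=[]
for v in range(30,185,3):
    u=np.nonzero(dark[v,240:400])[0]+240
    if len(u)>3:
        L.append(W[v,u[0],:2]);Rr.append(W[v,u[-1],:2])
for E in(L,Rr):
    vx,vy,x0,y0=cv2.fitLine(np.array(E,np.float32),cv2.DIST_HUBER,0,.01,.01).ravel()
    print(np.degrees(np.arctan(vy/vx)),x0,y0, y0+vy/vx*(.5863-x0))
E
```

```text
strip n 497 mean r 0.0294 dir by mean 160.98 by axis 160.58
-8.638077 0.63193357 -0.04260346 -0.03567101
-8.31959 0.6221558 0.08961229 0.0948556
```

Request:
send_rows(targets=[{"x":0,"y":-1.5,"z":0,"ax":0.005,"ay":-0.003,"az":0},{"x":0,"y":-3,"z":0.5,"ax":0,"ay":0,"az":0},{"x":0,"y":-3,"z":1,"ax":0,"ay":0,"az":0},{"x":0,"y":-2,"z":2,"ax":0,"ay":0,"az":0},{"x":0,"y":-0.5,"z":2,"ax":0,"ay":0,"az":0}], claw=0.3)

```text
clock: 21.23
eef_pos: [0.5895, 0.0283, 0.2149]
ee_rot: [0.0, 0.76, 0.65, 0.0]
ft_force: [1.0, -0.5, 0.6]
width: 0.0595
```

Request:
send_rows(targets=[{"x":0,"y":0,"z":2,"ax":0,"ay":0,"az":0},{"x":0,"y":0,"z":1,"ax":0,"ay":0,"az":0},{"x":0,"y":0,"z":0,"ax":0,"ay":0,"az":0},{"x":0,"y":0,"z":0,"ax":0,"ay":0,"az":0},{"x":0,"y":0,"z":0,"ax":0,"ay":0,"az":0}])

```text
clock: 21.65
eef_pos: [0.5843, 0.0284, 0.1777]
ee_rot: [-0.003, 0.76, 0.65, -0.005]
ft_force: [-0.2, -0.0, -0.0]
width: 0.0599
```

```bash
python3 go.py .5863 .0314 .115 81.3
```

```text
t 21.65 pos [0.5843 0.0284 0.1777] w 0.0599 F [-0.2 -0.  -0. ] j7 1.34
now-axes cm [0.35 0.22 6.27] goal-axes cm [0.33 0.15 6.27] turn [-0.011  0.004 -0.003]
```

Request:
send_rows(targets=[{"x":0.3,"y":0.1,"z":1.0,"ax":-0.009,"ay":0.003,"az":0},{"x":0,"y":0,"z":1.5,"ax":0,"ay":0,"az":0},{"x":0,"y":0,"z":1.2,"ax":0,"ay":0,"az":0},{"x":0,"y":0,"z":0.5,"ax":0,"ay":0,"az":0},{"x":0,"y":0,"z":0,"ax":0,"ay":0,"az":0}])

```text
clock: 22.07
eef_pos: [0.5891, 0.0309, 0.1375]
ee_rot: [0.001, 0.76, 0.65, 0.002]
ft_force: [0.8, -0.3, 0.0]
width: 0.06
```

```bash
python3 go.py .5863 .0314 .115 81.3
```

```text
t 22.07 pos [0.5891 0.0309 0.1375] w 0.06 F [ 0.8 -0.3  0. ] j7 1.34
now-axes cm [ 0.   -0.3   2.25] goal-axes cm [ 0.   -0.29  2.25] turn [ 0.005 -0.001 -0.004]
```

Request:
send_rows(targets=[{"x":0,"y":-0.25,"z":0.5,"ax":0,"ay":0,"az":0},{"x":0,"y":0,"z":0.6,"ax":0,"ay":0,"az":0},{"x":0,"y":0,"z":0.5,"ax":0,"ay":0,"az":0},{"x":0,"y":0,"z":0.4,"ax":0,"ay":0,"az":0},{"x":0,"y":0,"z":0.3,"ax":0,"ay":0,"az":0}])

```text
clock: 22.48
eef_pos: [0.5878, 0.0312, 0.1146]
ee_rot: [0.002, 0.76, 0.65, 0.003]
ft_force: [-0.5, -0.4, 0.4]
width: 0.06
```

```bash
python3 go.py .5863 .0314 .115 81.3
```

```text
t 22.48 pos [0.5878 0.0312 0.1146] w 0.06 F [-0.5 -0.4  0.4] j7 1.34
now-axes cm [-0.01 -0.15 -0.04] goal-axes cm [-0.01 -0.15 -0.04] turn [ 0.007 -0.002 -0.004]
```

Request:
send_rows(targets=[{"x":0,"y":-0.15,"z":0.3,"ax":0.004,"ay":0,"az":0},{"x":0,"y":0,"z":0.25,"ax":0,"ay":0,"az":0},{"x":0,"y":0,"z":0.25,"ax":0,"ay":0,"az":0},{"x":0,"y":0,"z":0.25,"ax":0,"ay":0,"az":0},{"x":0,"y":0,"z":0.25,"ax":0,"ay":0,"az":0}])

```text
clock: 22.9
eef_pos: [0.5865, 0.0314, 0.1096]
ee_rot: [0.0, 0.76, 0.649, 0.003]
ft_force: [-18.1, -0.0, 48.5]
width: 0.0598
```

```bash
python3 go.py .5863 .0314 .115 81.3
```

```text
t 22.9 pos [0.5865 0.0314 0.1096] w 0.0598 F [-18.1  -0.   48.5] j7 1.35
now-axes cm [-0.   -0.02 -0.54] goal-axes cm [-0.01 -0.02 -0.54] turn [ 0.004 -0.004 -0.005]
```

Request:
send_rows(targets=[{"x":0,"y":0,"z":-0.05,"ax":0,"ay":0,"az":0},{"x":0,"y":0,"z":0,"ax":0,"ay":0,"az":0},{"x":0,"y":0,"z":0.05,"ax":0,"ay":0,"az":0},{"x":0,"y":0,"z":0.05,"ax":0,"ay":0,"az":0},{"x":0,"y":0,"z":0.05,"ax":0,"ay":0,"az":0}])

```text
clock: 23.32
eef_pos: [0.5869, 0.0315, 0.1103]
ee_rot: [0.001, 0.76, 0.649, 0.004]
ft_force: [1.2, -1.0, -0.4]
width: 0.0598
```

```bash
python3 go.py .5863 .0314 .11 81.3
```

```text
t 23.32 pos [0.5869 0.0315 0.1103] w 0.0598 F [ 1.2 -1.  -0.4] j7 1.35
now-axes cm [-0.02 -0.06  0.03] goal-axes cm [-0.02 -0.06  0.03] turn [ 0.006 -0.005 -0.005]
```

Request:
send_rows(targets=[{"x":0,"y":0,"z":0.12,"ax":0,"ay":0,"az":0},{"x":0,"y":0,"z":0.12,"ax":0,"ay":0,"az":0},{"x":0,"y":0,"z":0.12,"ax":0,"ay":0,"az":0.05},{"x":0,"y":0,"z":0.12,"ax":0,"ay":0,"az":0.08},{"x":0,"y":0,"z":0.12,"ax":0,"ay":0,"az":0.08}])

```text
clock: 23.73
eef_pos: [0.5909, 0.0304, 0.11]
ee_rot: [0.003, 0.826, 0.564, 0.007]
ft_force: [-1.2, -1.6, 21.9]
width: 0.0596
```

```bash
python3 go.py .5863 .0314 .11 81.3
```

```text
t 23.73 pos [0.5909 0.0304 0.11  ] w 0.0596 F [-1.2 -1.6 21.9] j7 1.18
now-axes cm [-0.07 -0.46 -0.  ] goal-axes cm [ 0.03 -0.47  0.  ] turn [ 0.014 -0.008 -0.22 ]
```

Request:
send_rows(targets=[{"x":0,"y":-0.3,"z":0.08,"ax":0.006,"ay":-0.004,"az":0.1},{"x":0,"y":-0.15,"z":0.08,"ax":0,"ay":0,"az":0.1},{"x":-0.05,"y":-0.1,"z":0.08,"ax":0,"ay":0,"az":0.1},{"x":-0.05,"y":-0.1,"z":0.08,"ax":0,"ay":0,"az":0.1},{"x":-0.05,"y":-0.1,"z":0.08,"ax":0,"ay":0,"az":0.1}])

```text
clock: 24.15
eef_pos: [0.5894, 0.0302, 0.1104]
ee_rot: [0.003, 0.944, 0.33, 0.01]
ft_force: [-0.8, -3.0, 17.1]
width: 0.0596
```

```bash
python3 go.py .5863 .0314 .11 81.3
```

```text
t 24.15 pos [0.5894 0.0302 0.1104] w 0.0596 F [-0.8 -3.  17.1] j7 0.77
now-axes cm [-0.16 -0.29  0.03] goal-axes cm [ 0.08 -0.32  0.04] turn [ 0.018 -0.012 -0.746]
```

```bash
cat >> go.py <<'E'
dn=Rm.inv().apply([0,0,-1]);print("tilt fix ax,ay",(-dn[1]).round(4),dn[0].round(4),"yaw",np.degrees(np.arctan2(*Rm.apply([1,0,0])[1::-1])).round(1),"j",s["joint_pos"].round(2))
E
python3 go.py .5863 .0314 .11 81.3
```

```text
t 24.15 pos [0.5894 0.0302 0.1104] w 0.0596 F [-0.8 -3.  17.1] j7 0.77
now-axes cm [-0.16 -0.29  0.03] goal-axes cm [ 0.08 -0.32  0.04] turn [ 0.018 -0.012 -0.746]
tilt fix ax,ay 0.0124 -0.017 yaw 38.6 j [-0.37  0.64  0.31  1.83 -0.28  0.7   0.77]
```

Request:
send_rows(targets=[{"x":-0.15,"y":-0.25,"z":0.06,"ax":0.006,"ay":-0.004,"az":0.11},{"x":-0.1,"y":-0.1,"z":0.06,"ax":0,"ay":0,"az":0.11},{"x":-0.1,"y":-0.05,"z":0.06,"ax":0,"ay":0,"az":0.11},{"x":-0.1,"y":-0.05,"z":0.06,"ax":0,"ay":0,"az":0.11},{"x":-0.1,"y":-0.05,"z":0.06,"ax":0,"ay":0,"az":0.11}])

```text
clock: 24.57
eef_pos: [0.5879, 0.0307, 0.1108]
ee_rot: [-0.001, 0.999, 0.048, 0.014]
ft_force: [1.7, -1.8, 12.7]
width: 0.0599
```

```bash
python3 go.py .5863 .0314 .11 81.3
```

```text
t 24.57 pos [0.5879 0.0307 0.1108] w 0.0599 F [ 1.7 -1.8 12.7] j7 0.33
now-axes cm [-0.15 -0.08  0.08] goal-axes cm [ 0.04 -0.17  0.08] turn [ 0.018 -0.023 -1.324]
tilt fix ax,ay -0.0001 -0.0274 yaw 5.5 j [-0.47  0.66  0.47  1.84 -0.43  0.71  0.33]
```

Request:
send_rows(targets=[{"x":-0.15,"y":-0.05,"z":0.07,"ax":0,"ay":-0.01,"az":0.11},{"x":-0.1,"y":0,"z":0.07,"ax":0,"ay":-0.005,"az":0.11},{"x":-0.1,"y":0,"z":0.07,"ax":0,"ay":-0.005,"az":0.11},{"x":-0.1,"y":0.05,"z":0.07,"ax":-0.003,"ay":-0.005,"az":0.11},{"x":-0.1,"y":0.05,"z":0.07,"ax":-0.003,"ay":-0.005,"az":0.11}])

```text
clock: 24.98
eef_pos: [0.5867, 0.0299, 0.11]
ee_rot: [-0.001, 0.971, -0.239, 0.002]
ft_force: [0.8, 0.7, 11.8]
width: 0.0599
```

```bash
python3 go.py .5863 .0314 .11 81.3
```

```text
t 24.98 pos [0.5867 0.0299 0.11  ] w 0.0599 F [ 0.8  0.7 11.8] j7 -0.12
now-axes cm [-0.1  -0.12  0.  ] goal-axes cm [ 0.15 -0.06  0.  ] turn [ 0.002 -0.006 -1.902]
tilt fix ax,ay -0.003 -0.0043 yaw -27.7 j [-0.57  0.71  0.63  1.83 -0.58  0.78 -0.12]
```

Request:
send_rows(targets=[{"x":-0.1,"y":-0.05,"z":0.07,"ax":-0.003,"ay":-0.004,"az":0.11},{"x":-0.1,"y":0,"z":0.07,"ax":-0.003,"ay":-0.003,"az":0.11},{"x":-0.05,"y":0.05,"z":0.07,"ax":-0.003,"ay":-0.003,"az":0.11},{"x":-0.05,"y":0.05,"z":0.07,"ax":-0.003,"ay":-0.003,"az":0.11},{"x":-0.05,"y":0.05,"z":0.07,"ax":-0.003,"ay":-0.003,"az":0.1}])

```text
clock: 25.4
eef_pos: [0.5867, 0.0305, 0.11]
ee_rot: [0.002, 0.865, -0.502, -0.004]
ft_force: [-0.8, 2.4, 14.5]
width: 0.0598
```

```bash
python3 go.py .5863 .0314 .11 81.3
```

```text
t 25.4 pos [0.5867 0.0305 0.11  ] w 0.0598 F [-0.8  2.4 14.5] j7 -0.58
now-axes cm [-0.1  -0.01 -0.  ] goal-axes cm [ 0.08 -0.06 -0.  ] turn [-0.003  0.012 -2.471]
tilt fix ax,ay 0.008 0.0049 yaw -60.3 j [-0.65  0.78  0.78  1.82 -0.71  0.86 -0.58]
```

Request:
send_rows(targets=[{"x":-0.05,"y":0.05,"z":0.07,"ax":0.003,"ay":0.002,"az":0.11},{"x":-0.05,"y":0.05,"z":0.07,"ax":0,"ay":0,"az":0.11},{"x":-0.05,"y":0.05,"z":0.07,"ax":0,"ay":0,"az":0.1},{"x":0,"y":0.05,"z":0.07,"ax":0,"ay":0,"az":0.07},{"x":0,"y":0.05,"z":0.07,"ax":0,"ay":0,"az":0.03}])

```text
clock: 25.82
eef_pos: [0.5871, 0.031, 0.1099]
ee_rot: [-0.0, 0.732, -0.681, 0.001]
ft_force: [-4.0, 2.2, 21.8]
width: 0.0596
```

```bash
python3 go.py .5863 .0314 .11 81.3; python3 look.py w5 .586,.031,.06,.108,.122; python3 ang.py w5 .5863 .0316
```

```text
t 25.82 pos [0.5871 0.031  0.1099] w 0.0596 F [-4.   2.2 21.8] j7 -0.93
now-axes cm [-0.05  0.08 -0.01] goal-axes cm [ 0.03 -0.09 -0.01] turn [ 0.000e+00 -2.000e-03 -2.917e+00]
tilt fix ax,ay -0.0013 -0.0003 yaw -85.8 j [-0.71  0.83  0.89  1.83 -0.82  0.9  -0.93]
.586,.031,.06,.108,.122 19646 mean [0.5962 0.0312 0.1149] zmed 0.1149 circle ((0.5894601941108704, 0.0308765210211277), 0.05175793915987015)
strip n 1149 mean r 0.0311 dir by mean 0.14 by axis 1.71
```

View pics/w5.png

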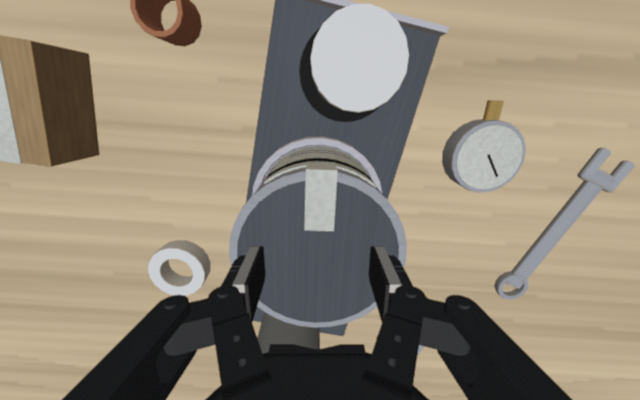

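Request:
send_rows(targets=[{"x":0,"y":0.03,"z":0.06,"ax":0,"ay":0,"az":0.06},{"x":0,"y":0.03,"z":0.06,"ax":0,"ay":0,"az":0.06},{"x":0,"y":0.03,"z":0.06,"ax":0,"ay":0,"az":0.04},{"x":0,"y":0,"z":0.06,"ax":0,"ay":0,"az":0.01},{"x":0,"y":0,"z":0.06,"ax":0,"ay":0,"az":0}])

```text
clock: 26.28
eef_pos: [0.5873, 0.031, 0.1099]
ee_rot: [0.002, -0.668, 0.744, -0.001]
ft_force: [-8.1, 1.8, 22.0]
width: 0.06
```

```bash
python3 go.py .5863 .0314 .11 81.3; python3 look.py w6 .586,.031,.06,.108,.122; python3 ang.py w6 .5863 .0316; python3 ang.py w6 .588 .031
python3 - <<'E'
# stand edges, same view; lid rim circle fit
from h import *
import cv2
W=np.load("pics/Ww.npy");p=cv2.imread("pics/w6.png").astype(int)
dark=(p[...,2]<110)&(p[...,2]>30)&(abs(W[...,2]-.01)<.006)
for k in(0,-1):
    E=[]
    for v in range(10,150,3):
        u=np.nonzero(dark[v,235:450])[0]+235
        if len(u)>20:E.append(W[v,u[k],:2])
    vx,vy,x0,y0=cv2.fitLine(np.array(E,np.float32),cv2.DIST_HUBER,0,.01,.01).ravel();print("edge",np.degrees(np.arctan(vy/vx)),y0+vy/vx*(.5863-x0))
E=[]
m=(abs(W[...,2]-.115)<.004)
for u in range(235,405,3):
    v=np.nonzero(m[:260,u])[0]
    if len(v):E.append(W[v[0],u,:2])
print("lid",circ(np.array(E)))
E
```

```text
t 26.28 pos [0.5873 0.031  0.1099] w 0.06 F [-8.1  1.8 22. ] j7 -1.08
now-axes cm [-0.03  0.1  -0.01] goal-axes cm [ 0.02 -0.1  -0.01] turn [-2.000e-03 -5.000e-03 -3.096e+00]
tilt fix ax,ay -0.0036 0.0014 yaw -96.1 j [-0.73  0.85  0.93  1.83 -0.86  0.92 -1.08]
.586,.031,.06,.108,.122 19643 mean [0.5962 0.0297 0.1149] zmed 0.1149 circle ((0.5894520878791809, 0.030241848900914192), 0.05168280750513077)
strip n 1138 mean r 0.0312 dir by mean -9.74 by axis -9.71
strip n 1237 mean r 0.0304 dir by mean -9.11 by axis -9.03
edge -8.138971 0.095237084
edge 22.546429 -0.10128595
lid (array([0.59030784, 0.03024656]), np.float64(0.049733247124552495))
```

Request:
send_rows(targets=[{"x":0,"y":0,"z":-0.3,"ax":0,"ay":0,"az":0},{"x":0,"y":0,"z":-1.0,"ax":0,"ay":0,"az":0},{"x":0,"y":0,"z":-3,"ax":0,"ay":0,"az":0},{"x":0,"y":0,"z":-4,"ax":0,"ay":0,"az":0},{"x":0,"y":0,"z":-4,"ax":0,"ay":0,"az":0}])

```text
clock: 26.75
eef_pos: [0.5834, 0.031, 0.2308]
ee_rot: [-0.004, -0.668, 0.744, 0.002]
ft_force: [0.3, -0.2, 0.7]
width: 0.0595
```

Request:
send_rows(targets=[{"x":0,"y":0,"z":-4,"ax":0,"ay":0,"az":0},{"x":0,"y":0,"z":-3,"ax":0,"ay":0,"az":0},{"x":0,"y":2,"z":0,"ax":0,"ay":0,"az":0},{"x":0,"y":4,"z":0,"ax":0,"ay":0,"az":0},{"x":0,"y":4,"z":0,"ax":0,"ay":0,"az":0}])

```text
clock: 27.17
eef_pos: [0.4889, 0.0383, 0.3135]
ee_rot: [-0.002, -0.667, 0.745, -0.003]
ft_force: [-0.0, -0.2, 2.2]
width: 0.0598
```

Request:
send_rows(targets=[{"x":0,"y":2,"z":0,"ax":0,"ay":0,"az":0},{"x":0,"y":0,"z":0,"ax":0,"ay":0,"az":0},{"x":0,"y":0,"z":0,"ax":0,"ay":0,"az":0},{"x":0,"y":0,"z":0,"ax":0,"ay":0,"az":0},{"x":0,"y":0,"z":0,"ax":0,"ay":0,"az":0}])

```text
clock: 27.58
eef_pos: [0.4632, 0.0412, 0.3143]
ee_rot: [-0.001, -0.668, 0.745, -0.001]
ft_force: [-0.3, 0.0, 0.4]
width: 0.0594
```

```bash
python3 go.py .5863 .0314 .11 81.3; python3 look.py w7 .586,.031,.06,.108,.122 .479,.0475,.035,.18,.2 .695,.015,.035,.07,.09; python3 ang.py w7 .5875 .031
python3 - <<'E'
from cell import imaging
import cv2
p,_=imaging.grab_frame("scene");cv2.imwrite("pics/s2.png",cv2.resize(p[100:300,220:440,::-1],None,fx=3,fy=3,interpolation=2))
E
```

```text
t 27.58 pos [0.4632 0.0412 0.3143] w 0.0594 F [-0.3  0.   0.4] j7 -1.33
now-axes cm [ -0.42 -12.36  20.42] goal-axes cm [ 0.9  12.32 20.43] turn [ 4.000e-03  1.000e-03 -3.099e+00]
tilt fix ax,ay 0.0006 -0.0026 yaw -96.2 j [-1.19  0.46  1.35  1.93 -0.49  1.15 -1.33]
.586,.031,.06,.108,.122 7085 mean [0.591  0.0304 0.1149] zmed 0.1149 circle ((0.5894453525543213, 0.030806144699454308), 0.05120445042848587)
.479,.0475,.035,.18,.2 1241 mean [0.4826 0.0472 0.1901] zmed 0.1904 circle ((0.48124459385871887, 0.04727436974644661), 0.02004116214811802)
.695,.015,.035,.07,.09 few 0
strip n 360 mean r 0.0303 dir by mean -8.15 by axis -6.87
```

View pics/s2.png

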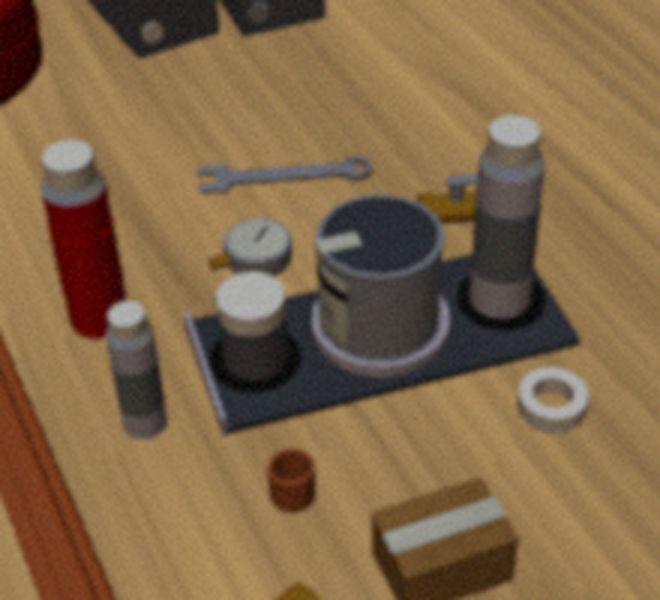

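View pics/w7.png

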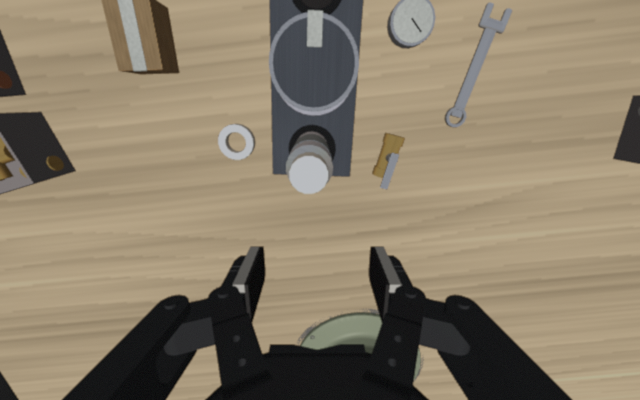

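```bash
python3 -c "
from cell import arm
print(arm.finish_job())"
```

```text
the job is handed in; nothing more can be done
None
```

I swapped the pot and the spray can, turned the tin so its label faces the front, and handed the job in at about 28 s with the arm clear of everything. I parked the pot on free bench first, moved the large aluminium can to the back mat, then put the pot on the front mat. I turned the tin about 170° in one stroke by pressing both fingertips on its lid.

**Last checks:**
- **Pot:** it stood upright, within about 1 mm of the front mat's centre when set down. The final scene picture shows it still there.
- **Spray can:** it stands upright on the back mat. The numbers put it about 3.5 mm off the mat's centre, towards the tin. The scene picture shows it centred, so I left it.
- **Label:** in the last wrist views the tin's paper strip read between −7° and −9.7°, against the stand's front direction of about −8.4°. The readings disagree by up to 3°, but all lie within about 1.5° of square.
- **Tin:** it is standing in its swivel plate.
- **Other items:** the bystanders look unmoved in the pictures. I did not re-measure each one.

**Press force:** the fingertips peaked at about 48 N vertically at first contact on the lid. During the turn it was mostly 12–22 N, above the suggested 5–15 N. The force was on the fingertips, and well under the 120 N wrist limit.

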